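# Build up the spacer stack on the spindle

### The job

Build up the spacer stack on the upright spindle: thread the large dark steel spacer on first, then the medium brass one, then the small aluminium one on top, each lowered fully home and lying flat. Guide each spacer down rather than letting it drop, and leave the slotted comb, the blue screwdriver and the red pencil where they are.

Things in the scene. Friction and masses are not known exactly. Their poses are not given: they have to be found in the camera images.
- large_center (a point): Centre of the large spacer: dark steel ring, 60 mm outside diameter, 18 mm bore right through, 16 mm thick, lying flat on the table at the start, 0.12 kg (mass varies). The point is on the ring's axis, half-way up; its z axis is the ring's axis.
- medium_center (a point): Centre of the medium spacer: brass ring, 48 mm outside diameter, 18 mm bore right through, 14 mm thick, lying flat at the start, 0.08 kg (varies). The point is on its axis, half-way up; z is the axis.
- small_center (a point): Centre of the small spacer: bright aluminium ring, 36 mm outside diameter, 18 mm bore right through, 12 mm thick, lying flat at the start, 0.04 kg (varies). The point is on its axis, half-way up; z is the axis.
- large_spacer: The large spacer itself; origin at the centre of its underside at the start.
- medium_spacer: The medium spacer itself; origin at the centre of its underside at the start.
- small_spacer: The small spacer itself; origin at the centre of its underside at the start.
- spindle_seat (a point): Point on the spindle's axis at the height of the seat, the flat top of the hub, 32 mm above the table; z axis up along the spindle. The stand is fixed to the table: a round green foot 88 mm across and 10 mm high, on it a dark hub 30 mm across and 22 mm high, on it the vertical bright spindle, 14 mm diameter (2 mm clearance all round in a bore), rising 51 mm above the seat. The large spacer rests on the hub, the others on the spacer below.
- spindle_tip (a point): Top end of the spindle, 83 mm above the table; the last 9 mm below it taper from 14 mm to 6 mm diameter, as a lead-in.
- comb: Slotted comb, a narrow bar of dark and pale layers with a row of slots, 128 x 12 x 34 mm, standing on its long edge, long along its x axis; origin at the centre of its underside. To be left alone.
- driver_blue: Screwdriver with a blue handle, 24 x 202 x 25 mm, lying along its y axis; origin at the centre of its underside. To be left alone.
- pencil: Red pencil, 8 x 183 x 8 mm, lying along its y axis; origin at the centre of its underside. To be left alone.
There are look-alikes about, which are no part of the job. What is meant by the large_spacer is not green or white, and is the larger of those in its own colour.

How it is judged:
By the outcome, as a careful person would: the job done as asked, in the order asked, and still so for the second after the job is handed in, with the robot touching nothing.
It also fails if it takes over 61 s, if anything falls off the work surface, if the arm or the gripper's body presses on something with over 40 N, if the wrist force passes 120 N, or if a joint passes its speed limit or range.

### The arm

A 7-joint arm with a two-finger parallel gripper is mounted at the origin on a cart in front of the work surface, level with it; the furniture and walls round the work are solid. World frame = base frame: x ahead of the robot, y to its left, z up, the work surface at z = 0. Lengths are in m, angles in rad, forces in N, time in s.
With the tool pointing down it reaches from about 0.425 to 0.875 m from the base axis. Payload 4.7 kg.
Tool frame: the origin (TCP) lies midway between the tips of the shut fingers; the grasp point (between the pads) lies 19 mm behind it; x points along the fingers, y is the direction in which the jaws open and shut, and the axes are right-handed (so a half turn about x gives the same grasp; the last joint's range is limited). The gripper opens to 87 mm and grips with 3 to 60 N. Pads are 19 mm wide; open, the fingers measure 117 mm over their backs; the gripper's body (75 mm by 190 mm) begins 51 mm behind the grasp point.
Start: joints at [1.285, 0.321, -0.07, 1.45, 0.023, 1.371, -0.057], TCP at [0.192, -0.621, 0.223] pointing down, gripper open.
Joint ranges: [-2.86, 2.86], [-0.3, 2.09], [-1.38, 1.24], [0.06, 2.45], [-1.56, 4.7], [0.09, 2.05], [-2.69, 2.69]. Speed limits (rad/s): [2.57, 2.57, 3.14, 3.14, 3.14, 3.14, 3.14].

### API

Orientations are given as a rotation vector (axis times angle).
In Python, from bench import ctrl gives the robot as it stands. The module is installed in compiled form; this text tells all that it offers.
- The arm moves only by the shell command python3 -m jog 'ROWS' [FORCE]. ROWS is JSON, a list of rows, each an object with "rot": the turn, a rotation vector about the tool's x, y, z in units of 5 degrees (1.0 is 5 degrees), a list of three; "travel": the shift along the tool's x, y, z in units of 0.3 m (1.0 is 0.3 m), a list of three; "jaw": the closure, from -1 (fully open) to 1 (shut), so that 0 is half open. In form: [{"rot": [ax, ay, az], "travel": [tx, ty, tz], "jaw": jaw}, ...]. A call has 1 to 8 rows; each row shifts and turns the commanded pose from where the row before left it, along the tool's axes as they then stand; what a row does not reach is not made up. A row lasts 1/10 s, in which the tool goes at most 50 mm and 8.59 degrees, less where a joint would pass 70% of its speed; a pose out of reach is approached as far as the arm can. A call with a number of a shift or a turn outside -1 to 1 is refused whole. A call with a gripper value outside its range is refused whole. The fingers move at their own pace and stop on an object; FORCE is the grip in N (left out, the last holds). Time passes only in rows, so rows that do not move let the fingers close. It gives the time, the measured TCP pose, the force and the opening at its end, in the units of the state.
- ctrl.get_state(): the state, without advancing time (a new reading comes with each control period).
- ctrl.get_image(name): name is "side" or "top" or "wrist"; returns the picture (384x512x3 uint8, red, green, blue); there is no depth.
- ctrl.camera_model(name): a dict with "mtx" (3x3 intrinsics, pixels), "extrinsics" (4x4, takes a point from world to camera coordinates); the wrist camera has in their place "hand_eye" (4x4, takes a point from camera to tool coordinates, whose origin is the TCP and whose axes are the tool frame's). Camera axes: x right, y up, looking along -z (the intrinsics and any distortion apply to the point x, -y, -z); pixel columns grow to the right and rows downward; lengths in m; the calibration is good to about 2 mm. A picture is of the moment at which its call begins: read the wrist's pose just before it. camera_model takes no time and is no camera call.
- ctrl.close_job(): hands the job in, once; it reports no verdict.
The state is a dict: "time": time; "joint_positions": joint angles; "qd": joint speeds; "joint_torque": joint torques, N m; "position": TCP position; "tool_rot": TCP orientation; "ft_force": force on the tool from outside, world axes, zero at the start; "torque": the same for the moment, N m; "grip_width": opening from 0.0 (shut) to 1.0 (fully open).
Only numpy, scipy, OpenCV 4.12 (cv2) and the standard library are available. Lean on these libraries where they do the work, as an engineer would, in place of code of your own. Each camera call takes 0.05 s, during which the arm holds its last target.

## Working session

There is one attempt and no reset: what is moved stays moved. The work goes in short steps, Python scripts to look and compute and a shell command to move; the robot and the scene stay as the last step left them, time stands still between calls to the robot, and variables do not carry over. Pictures are saved under pics/ and viewed, and the job is handed in when it is done.

```bash
mkdir -p pics; python3 - <<'E'
from bench import ctrl
import cv2,numpy as np
s=ctrl.get_state();print({k:np.round(v,3) for k,v in s.items()})
for n in ("side","top","wrist"):
    im=ctrl.get_image(n);cv2.imwrite(f"pics/{n}0.png",im[:,:,::-1])
    m=ctrl.camera_model(n);print(n,{k:np.round(v,4) if not isinstance(v,str) else v for k,v in m.items()})
E
```

```text
{'time': np.float64(0.0), 'joint_positions': array([ 1.285,  0.322, -0.07 ,  1.452,  0.023,  1.371, -0.057]), 'qd': array([ 0.001,  0.   ,  0.   ,  0.001, -0.001, -0.001,  0.   ]), 'joint_torque': array([ 1.0000e-03, -4.9129e+01, -4.0300e-01, -3.1253e+01, -6.4000e-02,
        4.4000e-02,  0.0000e+00]), 'position': array([ 0.192, -0.62 ,  0.221]), 'tool_rot': array([ 2.06 ,  0.313, -2.061]), 'ft_force': array([-0.551,  1.14 ,  0.521]), 'torque': array([ 0.054,  0.022, -0.014]), 'grip_width': np.float64(1.001)}
side {'mtx': array([[412.8868,   0.    , 251.7711],
       [  0.    , 412.8868, 193.1583],
       [  0.    ,   0.    ,   1.    ]]), 'extrinsics': array([[-0.968 , -0.2508, -0.0025,  0.5383],
       [ 0.104 , -0.4106,  0.9058, -0.1292],
       [-0.2283,  0.8766,  0.4236, -0.8104],
       [ 0.    ,  0.    ,  0.    ,  1.    ]])}
top {'mtx': array([[355.4434,   0.    , 259.4706],
       [  0.    , 355.4434, 194.367 ],
       [  0.    ,   0.    ,   1.    ]]), 'extrinsics': array([[-0.0107, -0.9999, -0.0106,  0.0142],
       [ 0.992 , -0.0119,  0.1257, -0.5483],
       [-0.1258, -0.0091,  0.992 , -0.8668],
       [ 0.    ,  0.    ,  0.    ,  1.    ]])}
wrist {'mtx': array([[319.2055,   0.    , 253.1281],
       [  0.    , 319.2055, 189.3675],
       [  0.    ,   0.    ,   1.    ]]), 'hand_eye': array([[-0.000e+00,  2.638e-01, -9.646e-01, -1.623e-01],
       [ 1.000e+00, -1.300e-03, -4.000e-04, -7.000e-04],
       [-1.400e-03, -9.646e-01, -2.638e-01, -7.120e-02],
       [ 0.000e+00,  0.000e+00,  0.000e+00,  1.000e+00]])}
```

View pics/top0.png

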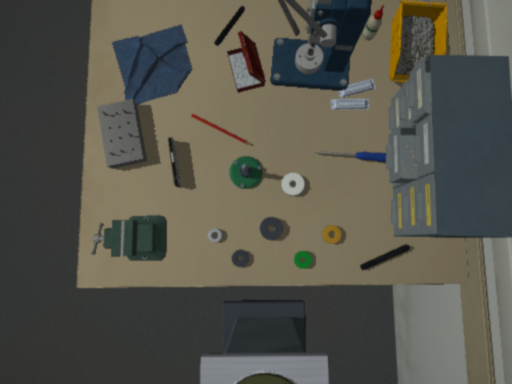

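View pics/side0.png

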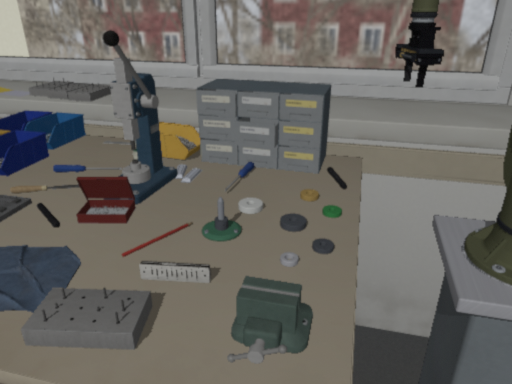

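View pics/wrist0.png

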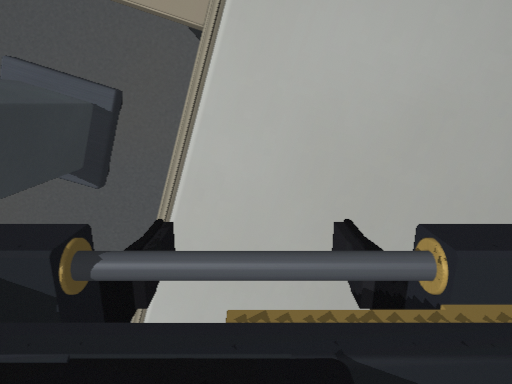

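```bash
cat > h.py <<'E'
import numpy as np,cv2
from bench import ctrl
from scipy.spatial.transform import Rotation as R
def w2c(n,st=None):
    m=ctrl.camera_model(n);K=np.array(m["mtx"])
    if n!="wrist": return K,np.array(m["extrinsics"]),m
    T=np.eye(4);T[:3,:3]=R.from_rotvec(st["tool_rot"]).as_matrix();T[:3,3]=st["position"]
    return K,np.linalg.inv(T@np.array(m["hand_eye"])),m
def ray(n,uv,z,st=None):
    K,E,m=w2c(n,st);uv=np.atleast_2d(uv).astype(float)
    d=np.c_[(uv-[K[0,2],K[1,2]])/[K[0,0],K[1,1]],np.ones(len(uv))]*[1,-1,-1]
    Ei=np.linalg.inv(E);D=d@Ei[:3,:3].T;o=Ei[:3,3]
    return o+D*((z-o[2])/D[:,2])[:,None]
def proj(n,P,st=None):
    K,E,m=w2c(n,st);p=np.atleast_2d(P)@E[:3,:3].T+E[:3,3];p=p*[1,-1,-1]
    q=p@K.T;return q[:,:2]/q[:,2:]
def crop(src,x0,y0,x1,y1,f,out):
    im=cv2.imread(src);cv2.imwrite(out,cv2.resize(im[y0:y1,x0:x1],None,fx=f,fy=f,interpolation=cv2.INTER_CUBIC))
E
python3 - <<'E'
from h import *
print([k for k in ctrl.camera_model("top")])
crop("pics/top0.png",190,140,360,280,4,"pics/topcrop.png")
crop("pics/side0.png",190,170,360,270,4,"pics/sidecrop.png")
print(ray("top",[(272,229),(332,234),(216,236),(246,172),(241,258),(304,260),(293,184)],0.016))
E
```

```text
['mtx', 'extrinsics']
[[ 0.46118056 -0.02293465  0.016     ]
 [ 0.4468205  -0.17554429  0.016     ]
 [ 0.4449476   0.12033705  0.016     ]
 [ 0.61009858  0.04268823  0.016     ]
 [ 0.38890575  0.05666719  0.016     ]
 [ 0.38231055 -0.10258046  0.016     ]
 [ 0.57689402 -0.07919013  0.016     ]]
```

View pics/topcrop.png

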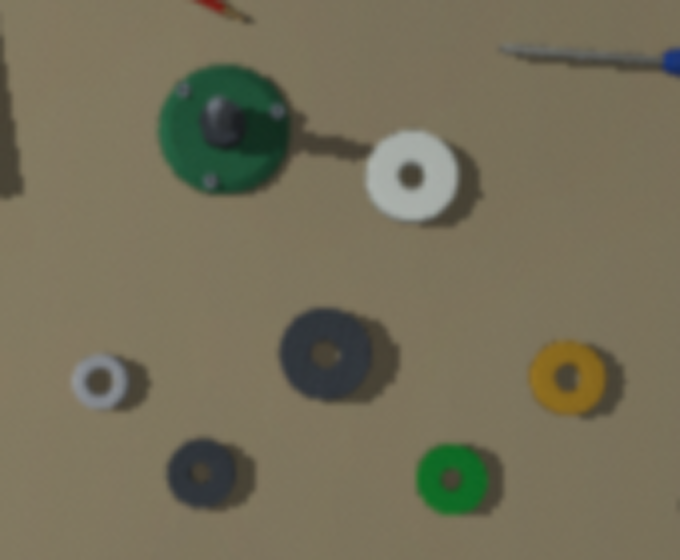

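View pics/sidecrop.png

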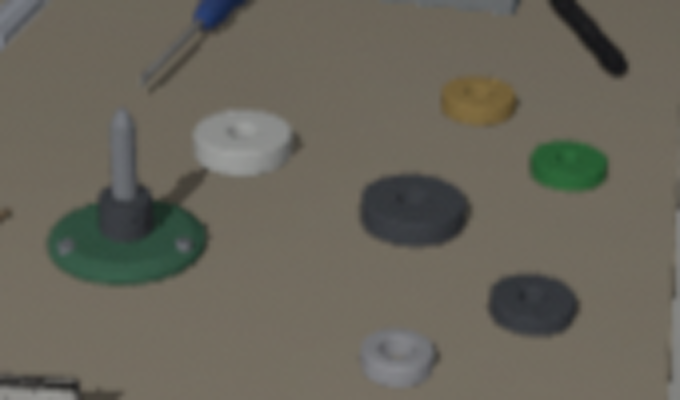

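```bash
python3 - <<'E'
from h import *
for n in("top","side"):
    print(n,np.round(-w2c(n)[1][:3,:3].T@w2c(n)[1][:3,3],3))
im=cv2.imread("pics/top0.png");hsv=cv2.cvtColor(im,cv2.COLOR_BGR2HSV)
for nm,(u,v) in dict(L=(272,229),M=(332,234),S=(216,236),Ld=(241,258),Sp=(244,170)).items(): print(nm,hsv[v-2:v+16:3,u+5].tolist())
# sat/val around
for nm,(u,v),f,h in [("L",(272,229),lambda H,S,V:(S>25)&(H>95)&(H<130),.016),("M",(332,234),lambda H,S,V:(S>150)&(H>12)&(H<30),.014),("S",(216,236),lambda H,S,V:(V>130)&(S<60),.012)]:
    w=20;c=hsv[v-w:v+w,u-w:u+w].astype(int);m=f(*c.transpose(2,0,1)).astype(np.uint8)
    cs,_=cv2.findContours(m,cv2.RETR_EXTERNAL,cv2.CHAIN_APPROX_NONE)
    k=max(cs,key=cv2.contourArea)[:,0]+[u-w,v-w]
    (cx,cy),r=cv2.minEnclosingCircle(k.astype(np.float32))
    P=ray("top",[(cx,cy),(cx+r,cy)],h);print(nm,cx,cy,r,P[0].round(4),"D mm",2e3*np.linalg.norm(P[1]-P[0]),len(k))
# spindle tip
print("tip candidates top",proj("top",[[.61,.043,.083]]))
s=ctrl.get_state();print(R.from_rotvec(s["tool_rot"]).as_matrix().round(3),s["time"])
crop("pics/top0.png",225,150,270,195,12,"pics/sp_top.png")
crop("pics/side0.png",195,190,250,245,10,"pics/sp_side.png")
E
```

```text
top [ 0.435 -0.     0.929]
side [0.35  0.792 0.462]
L [[109, 47, 60], [106, 47, 60], [106, 46, 61], [102, 43, 60], [21, 60, 72], [23, 66, 124]]
M [[21, 197, 136], [21, 195, 137], [21, 196, 135], [20, 179, 117], [22, 62, 90], [22, 65, 122]]
S [[105, 10, 103], [90, 8, 92], [19, 59, 73], [22, 67, 121], [22, 66, 128], [21, 65, 129]]
Ld [[107, 40, 57], [108, 43, 59], [105, 36, 57], [22, 56, 68], [20, 65, 121], [21, 67, 126]]
Sp [[100, 41, 37], [100, 46, 33], [99, 47, 38], [74, 148, 55], [74, 155, 82], [74, 155, 82]]
L 271.0 228.0 10.63024616241455 [ 0.4638 -0.0204  0.016 ] D mm 54.34363515742013 59
M 331.6707458496094 234.0853729248047 9.203402519226074 [ 0.4466 -0.1751  0.014 ] D mm 46.88569117406777 50
S 213.19564819335938 234.8913116455078 6.894184112548828 [0.4479 0.1281 0.012 ] D mm 35.43768005926557 37
tip candidates top [[244.54079067 166.84296907]]
[[-0.001  0.295 -0.955]
 [ 0.001 -0.955 -0.295]
 [-1.    -0.001  0.   ]] 0.15
```

View pics/sp_top.png

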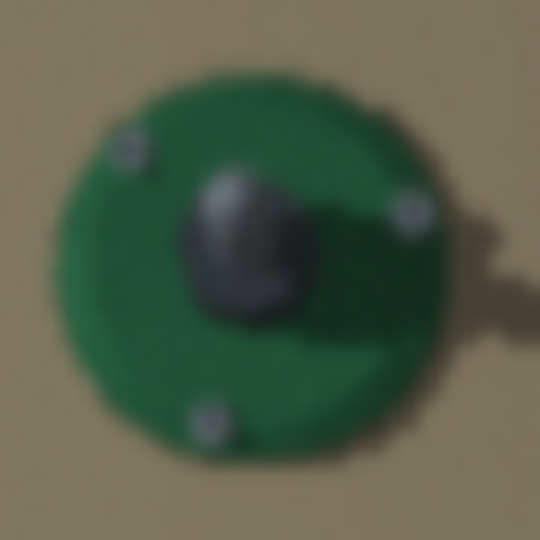

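View pics/sp_side.png

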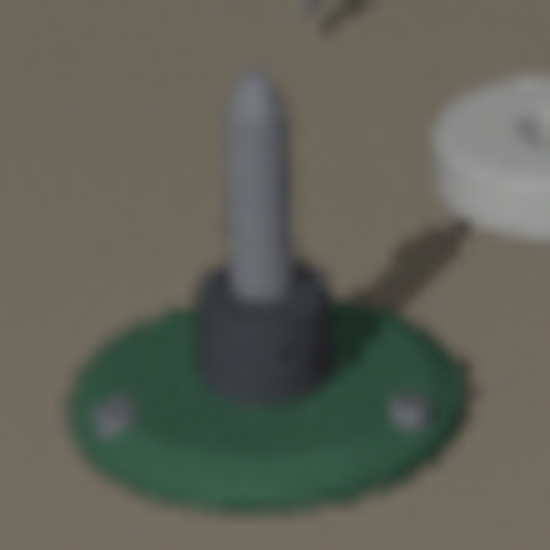

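```bash
python3 - <<'E'
from h import *
print(ray("side",[(318,165),(205,160)],0.0),ray("top",[(397,236),(391,100)],0.0),ray("top",[(427,236)],0.2))
def tri(ps):
    A=[];b=[]
    for n,uv in ps:
        p0=ray(n,uv,0)[0];p1=ray(n,uv,.3)[0];d=p1-p0;d/=np.linalg.norm(d);M=np.eye(3)-np.outer(d,d);A.append(M);b.append(M@p0)
    return np.linalg.lstsq(np.vstack(A),np.hstack(b),rcond=None)[0]
print("tip",tri([("top",(244.3,164.5)),("side",(220.5,197))]))
print("foot",ray("top",[(246,172)],.01))
print("L",tri([("top",(271.4,228.3)),("side",(190+415/4,170+195/4))]), ray("top",[(271.4,228.3)],.016))
print("M",tri([("top",(331.8,234.2)),("side",(190+478/4,170+93/4))]),ray("top",[(331.8,234.2)],.014))
print("S",tri([("top",(214.8,235.3)),("side",(190+398/4,170+350/4))]),ray("top",[(214.8,235.3)],.012))
E
```

```text
[[ 0.45161314 -0.41204118  0.        ]
 [ 0.80560462 -0.36824803  0.        ]] [[ 0.44007153 -0.34612969  0.        ]
 [ 0.80680365 -0.35158146  0.        ]] [[ 0.43834127 -0.33223116  0.2       ]]
tip [0.61455797 0.04325904 0.08297446]
foot [[0.6112489  0.04297047 0.01      ]]
L [ 0.46351435 -0.02135507  0.01621928] [[ 0.46297964 -0.02142776  0.016     ]]
M [ 0.44727961 -0.17582076  0.01129935] [[ 0.44634441 -0.17540037  0.014     ]]
S [0.44758415 0.12432023 0.01005186] [[0.44680874 0.12395756 0.012     ]]
```

```bash
python3 -m jog '[{"rot":[0,0,0],"travel":[0,-0.117,-0.104],"jaw":-1},{"rot":[0,0,0],"travel":[0,-0.117,-0.104],"jaw":-1},{"rot":[0,0,0],"travel":[0,-0.117,-0.104],"jaw":-1},{"rot":[0,0,0],"travel":[0,-0.117,-0.104],"jaw":-1},{"rot":[0,0,0],"travel":[0,-0.117,-0.104],"jaw":-1},{"rot":[0,0,0],"travel":[0,-0.117,-0.104],"jaw":-1},{"rot":[0,0,0],"travel":[0,-0.117,-0.104],"jaw":-1},{"rot":[0,0,0],"travel":[0,-0.117,-0.104],"jaw":-1}]' 20
```

```text
time: 0.95
position: [0.3478, -0.2771, 0.2225]
tool_rot: [2.06, 0.31, -2.06]
ft_force: [0.8, -0.2, 0.2]
grip_width: 0.998
```

```bash
python3 -m jog '[{"rot":[-1,0,0],"travel":[0.05,-0.117,-0.104],"jaw":-1},{"rot":[0,0,0],"travel":[0.05,-0.127,-0.09],"jaw":-1},{"rot":[0,0,0],"travel":[0.05,-0.127,-0.09],"jaw":-1},{"rot":[0,0,0],"travel":[0.05,-0.127,-0.09],"jaw":-1},{"rot":[0,0,0],"travel":[0.05,-0.127,-0.09],"jaw":-1},{"rot":[0,0,0],"travel":[0.05,-0.127,-0.09],"jaw":-1},{"rot":[-1,0,0],"travel":[0.05,0,0],"jaw":-1},{"rot":[-1,0,0],"travel":[0,0,0],"jaw":-1}]'
python3 -m jog '[{"rot":[-1,0,0],"travel":[0,0,0],"jaw":-1},{"rot":[-1,0,0],"travel":[0,0,0],"jaw":-1},{"rot":[-1,0,0],"travel":[0,0,0],"jaw":-1},{"rot":[-1,0,0],"travel":[0,0,0],"jaw":-1},{"rot":[-1,0,0],"travel":[0,0,0],"jaw":-1},{"rot":[-1,0,0],"travel":[0,0,0],"jaw":-1},{"rot":[-1,0,0],"travel":[0,0,0],"jaw":-1},{"rot":[-1,0,0],"travel":[0,0,0],"jaw":-1}]'
python3 -m jog '[{"rot":[-1,0,0],"travel":[0,0,0],"jaw":-1},{"rot":[-1,0,0],"travel":[0,0,0],"jaw":-1},{"rot":[-1,0,0],"travel":[0,0,0],"jaw":-1},{"rot":[-0.56,0,0],"travel":[0,0,0],"jaw":-1}]'
cat > pic.py <<'E'
import sys
from h import *
s=ctrl.get_state()
for a in sys.argv[2:]:
    im=ctrl.get_image(a);cv2.imwrite(f"pics/{a}{sys.argv[1]}.png",im[:,:,::-1])
np.save(f"pics/st{sys.argv[1]}.npy",s,allow_pickle=True)
print(s["time"],s["position"],s["tool_rot"]);print(R.from_rotvec(s["tool_rot"]).as_matrix().round(3))
E
python3 pic.py 1 wrist
```

```text
time: 1.75
position: [0.4184, -0.0071, 0.1156]
tool_rot: [1.896, 0.557, -1.902]
ft_force: [-0.6, -0.6, -0.7]
grip_width: 1.002
time: 2.55
position: [0.4198, -0.0089, 0.1174]
tool_rot: [1.432, 1.048, -1.432]
ft_force: [-0.7, -0.5, 0.2]
grip_width: 0.999
time: 2.95
position: [0.4197, -0.0089, 0.1174]
tool_rot: [1.207, 1.211, -1.208]
ft_force: [0.3, -0.2, 0.7]
grip_width: 0.999
2.95 [ 0.41974618 -0.00894726  0.11736268] [ 1.2069911   1.21052798 -1.20771189]
[[-0.     1.     0.003]
 [-0.     0.003 -1.   ]
 [-1.    -0.     0.   ]]
```

```bash
python3 -m jog '[{"rot":[0,0,0],"travel":[0,0.143,0.04],"jaw":-1},{"rot":[0,0,0],"travel":[0,0,0],"jaw":-1}]'
python3 pic.py 2 wrist
```

```text
time: 3.2
position: [0.466, -0.0222, 0.1165]
tool_rot: [1.214, 1.209, -1.21]
ft_force: [0.2, 0.5, -0.8]
grip_width: 1.003
3.2 [ 0.46602665 -0.02215129  0.11646657] [ 1.21413761  1.20922051 -1.20951117]
[[ 0.001  1.    -0.003]
 [ 0.003 -0.003 -1.   ]
 [-1.     0.001 -0.003]]
```

View pics/wrist2.png

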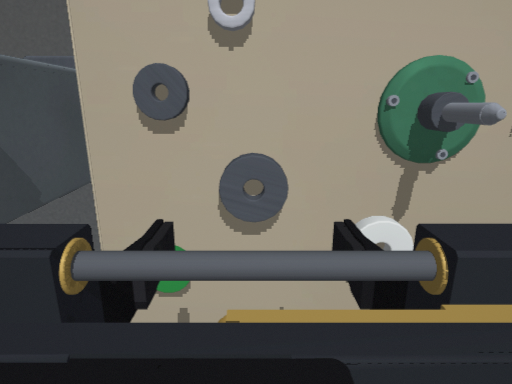

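```bash
cat > ell.py <<'E'
from h import *
def ell(fn,box,f):
    im=cv2.imread(fn);x0,y0,x1,y1=box
    hsv=cv2.cvtColor(im,cv2.COLOR_BGR2HSV)[y0:y1,x0:x1].astype(int)
    m=f(*hsv.transpose(2,0,1)).astype(np.uint8)
    cs,_=cv2.findContours(m,cv2.RETR_EXTERNAL,cv2.CHAIN_APPROX_NONE)
    k=max(cs,key=cv2.contourArea)[:,0]+[x0,y0]
    return k
def circ(P):
    A=np.c_[2*P[:,:2],np.ones(len(P))];s=np.linalg.lstsq(A,(P[:,:2]**2).sum(1),rcond=None)[0]
    return s[:2],np.sqrt(s[2]+s[0]**2+s[1]**2)
E
python3 - <<'E'
from ell import *
s=np.load("pics/st2.npy",allow_pickle=True).item()
k=ell("pics/wrist2.png",(205,140,305,235),lambda H,S,V:(H>92)&(H<135)&(S>20))
print(len(k),k.min(0),k.max(0),"fit",circ(ray("wrist",k,.016,s)))
print("hole",ray("wrist",[(253.7,187.8)],.016,s),"tip",ray("wrist",[(499,113)],.083,s))
print("S",ray("wrist",[(231.5,2)],.012,s))
E
```

```text
190 [219 153] [287 221] fit (array([ 0.46520388, -0.0202075 ]), np.float64(0.029061430681315267))
hole [[ 0.46571347 -0.0198659   0.016     ]] tip [[0.61219268 0.04378639 0.083     ]]
S [[0.4493137  0.12282544 0.012     ]]
```

```bash
python3 -m jog '[{"rot":[0,0,0],"travel":[0.11,0,-0.007],"jaw":-1},{"rot":[0,0,0],"travel":[0.11,0,0],"jaw":-1},{"rot":[0,0,0],"travel":[0.1,0,0],"jaw":-1},{"rot":[0,0,0],"travel":[0.04,0,0],"jaw":-1},{"rot":[0,0,0],"travel":[0,0,0],"jaw":-1}]'
python3 pic.py 3 wrist
```

```text
time: 3.75
position: [0.4611, -0.0186, 0.0084]
tool_rot: [1.208, 1.212, -1.212]
ft_force: [-0.1, 0.3, -0.2]
grip_width: 0.997
3.75 [ 0.46113111 -0.01857794  0.00844559] [ 1.2081635   1.21198546 -1.21166759]
[[-0.003  1.    -0.   ]
 [ 0.001 -0.    -1.   ]
 [-1.    -0.003 -0.001]]
```

View pics/wrist3.png

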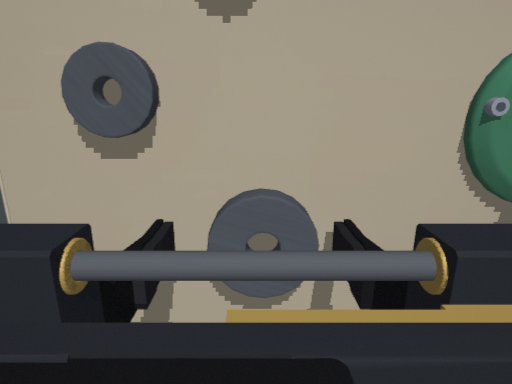

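```bash
python3 -m jog '[{"rot":[0,0,0],"travel":[0.01,0.012,0],"jaw":-1},{"rot":[0,0,0],"travel":[0,0,0],"jaw":0.4},{"rot":[0,0,0],"travel":[0,0,0],"jaw":0.4},{"rot":[0,0,0],"travel":[0,0,0],"jaw":0.4},{"rot":[0,0,0],"travel":[0,0,0],"jaw":0.4},{"rot":[0,0,0],"travel":[0,0,0],"jaw":0.4},{"rot":[0,0,0],"travel":[0,0,0],"jaw":0.4}]' 25
python3 pic.py 4 wrist
```

```text
time: 4.5
position: [0.4666, -0.019, 0.0067]
tool_rot: [1.209, 1.209, -1.21]
ft_force: [-1.1, -0.6, 2.0]
grip_width: 0.67
4.5 [ 0.46656907 -0.01895853  0.00674213] [ 1.20943019  1.20867969 -1.2097259 ]
[[ 0.     1.    -0.001]
 [-0.    -0.001 -1.   ]
 [-1.     0.     0.   ]]
```

View pics/wrist4.png

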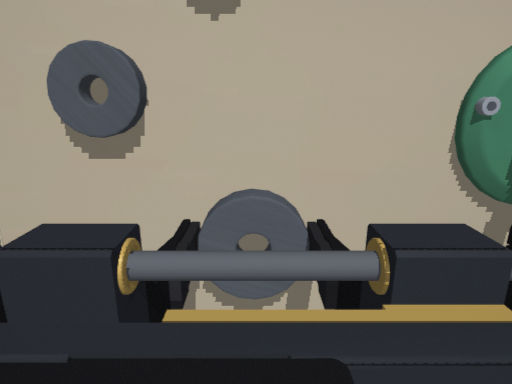

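```bash
python3 -m jog '[{"rot":[0,0,0],"travel":[-0.05,0,0],"jaw":0.4},{"rot":[0,0,0],"travel":[-0.15,0,0],"jaw":0.4},{"rot":[0,0,0],"travel":[-0.15,0,0],"jaw":0.4},{"rot":[0,0,0],"travel":[-0.05,0,0],"jaw":0.4},{"rot":[0,0,0],"travel":[0,0,0],"jaw":0.4}]'
python3 pic.py 5 wrist
python3 - <<'E'
from ell import *
for i,x in((4,None),(5,None)):
    s=np.load(f"pics/st{i}.npy",allow_pickle=True).item()
    k=ell(f"pics/wrist{i}.png",(196,185,311,248),lambda H,S,V:(H>92)&(H<135)&(S>20)&(V>40))
    print(k.min(0),k.max(0))
    h=s["position"][2]+.010
    k=k[(k[:,1]<230)&(k[:,0]>205)&(k[:,0]<302)]
    P=ray("wrist",k,h,s);c,r=circ(P);print(c-s["position"][:2],r)
E
```

```text
time: 5.05
position: [0.4684, -0.0191, 0.1289]
tool_rot: [1.211, 1.204, -1.207]
ft_force: [0.3, -0.1, -2.3]
grip_width: 0.669
5.05 [ 0.46844316 -0.01909437  0.12892938] [ 1.21077005  1.20375416 -1.20667962]
[[ 0.005  1.    -0.001]
 [-0.002 -0.001 -1.   ]
 [-1.     0.005  0.002]]
[197 189] [308 247]
[-0.00087374  0.0044233 ] 0.02632260519837254
[197 189] [308 247]
[-0.00089541  0.00454045] 0.02627711919787012
```

View pics/wrist5.png

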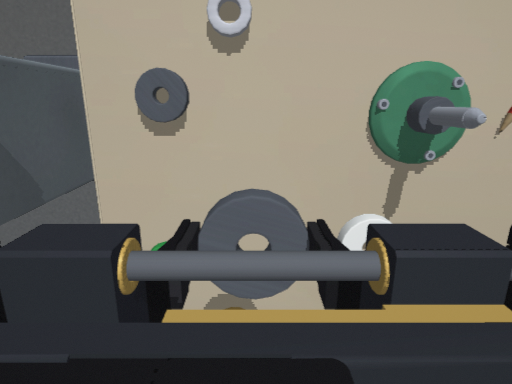

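```bash
python3 - <<'E'
from h import *
im=cv2.imread("pics/wrist5.png")[180:305,190:320];im=cv2.convertScaleAbs(im,alpha=2.2,beta=10)
cv2.imwrite("pics/w5c.png",cv2.resize(im,None,fx=5,fy=4.6,interpolation=cv2.INTER_NEAREST))
E
```

```text
(no output)
```

View pics/w5c.png

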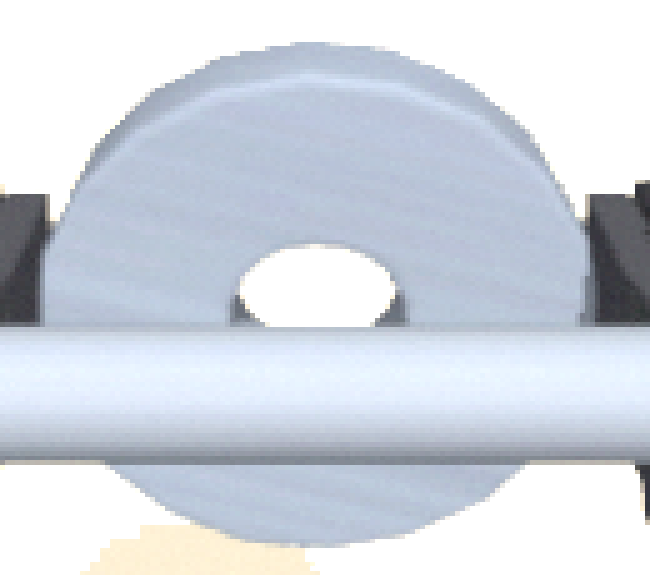

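```bash
python3 - <<'E'
from h import *
s=np.load(f"pics/st5.npy",allow_pickle=True).item();p=s["position"]
T=R.from_rotvec(s["tool_rot"]).as_matrix()
for h in(.008,.010,.012):
    P=(ray("wrist",[(252.8,197),(252.8,298.5),(253,232.8),(198,250),(307.6,250)],p[2]+h,s)-p)@T
    print(h,(P[:,1:]*1e3).round(1).tolist())
print("tip",ray("wrist",[(485,119)],.083,s))
crop("pics/wrist5.png",350,50,512,170,4,"pics/w5t.png")
E
```

```text
0.008 [[-1.0, -26.2], [-0.9, 32.3], [-0.9, -6.8], [-29.9, 3.0], [28.0, 3.0]]
0.01 [[-1.0, -26.8], [-0.9, 31.0], [-0.9, -7.6], [-29.5, 2.0], [27.7, 2.1]]
0.012 [[-1.0, -27.4], [-0.9, 29.6], [-0.9, -8.5], [-29.1, 1.0], [27.3, 1.1]]
tip [[0.61603967 0.04290563 0.083     ]]
```

View pics/w5t.png

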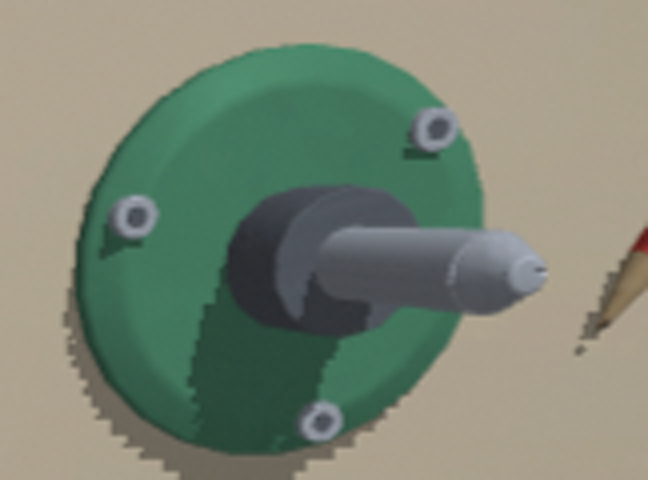

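```bash
python3 -m jog '[{"rot":[0,0,0],"travel":[0,0.12,0.01],"jaw":0.4},{"rot":[0,0,0],"travel":[0,0.16,0.01],"jaw":0.4},{"rot":[0,0,0],"travel":[0,0.14,0.01],"jaw":0.4},{"rot":[0,0,0],"travel":[0,0.062,0.007],"jaw":0.4},{"rot":[0,0,0],"travel":[0,0,0],"jaw":0.4}]'
python3 pic.py 6 wrist
```

```text
time: 5.6
position: [0.6116, -0.0299, 0.123]
tool_rot: [1.21, 1.214, -1.211]
ft_force: [-0.6, -0.0, -1.0]
grip_width: 0.663
5.6 [ 0.61164722 -0.02990274  0.12300382] [ 1.2097784   1.21361879 -1.21108618]
[[-0.004  1.    -0.001]
 [ 0.003 -0.001 -1.   ]
 [-1.    -0.004 -0.003]]
```

View pics/wrist6.png

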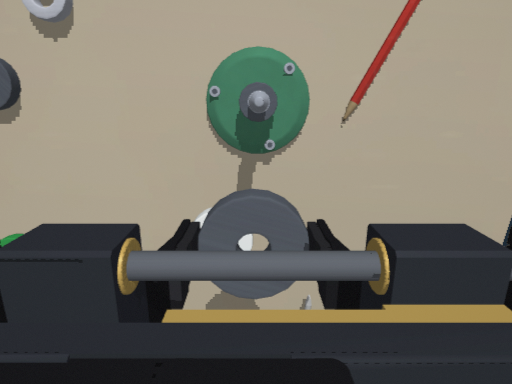

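```bash
python3 - <<'E'
from h import *
crop("pics/wrist6.png",200,40,320,160,5,"pics/w6c.png")
E
```

```text
(no output)
```

View pics/w6c.png

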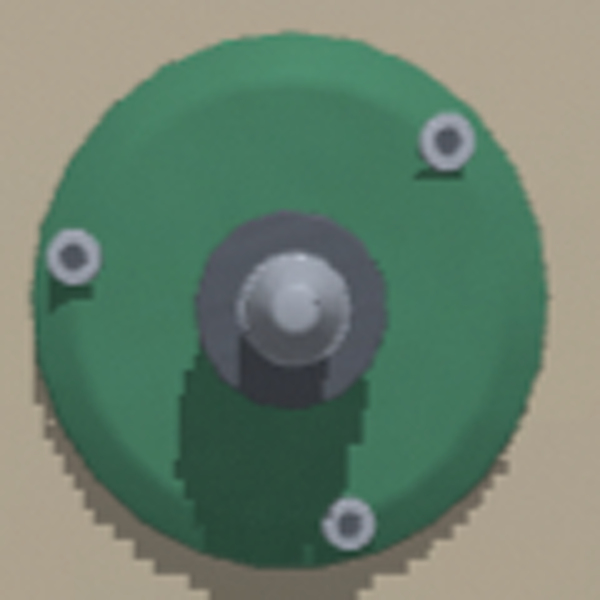

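```bash
cat > rel.py <<'E'
from h import *
from scipy.spatial.transform import Rotation as R
N=R.from_matrix(np.array([[0,1,0],[0,0,-1],[-1,0,0]]).astype(float)).as_rotvec()
def rel(i,uv,z,zt=None):
    s=np.load(f"pics/st{i}.npy",allow_pickle=True).item();p=np.array(s["position"])
    if zt: p=np.r_[p[:2],zt]
    q=dict(s,position=p,tool_rot=N);a=ray("wrist",[uv],z,q)[0]-p
    q=dict(s,position=p);b=ray("wrist",[uv],z,q)[0]-p
    return a.round(4),b.round(4),p.round(4)
E
python3 - <<'E'
from rel import *
for zt in(.123,.126,.129): print(rel(6,(259.2,101),.083,zt),rel(6,(252.8,197),zt+.01,zt),rel(6,(252.8,298.5),zt+.01,zt))
for _ in range(4):
    s=ctrl.get_state();print(s["time"],s["position"].round(4) if hasattr(s["position"],"round") else s["position"]);ctrl.get_image("wrist")
E
```

```text
(array([ 0.0028,  0.073 , -0.04  ]), array([ 0.0027,  0.0731, -0.04  ]), array([ 0.6116, -0.0299,  0.123 ])) (array([-0.001 ,  0.0268,  0.01  ]), array([-0.0009,  0.0268,  0.01  ]), array([ 0.6116, -0.0299,  0.123 ])) (array([-0.0009, -0.031 ,  0.01  ]), array([-0.0009, -0.0309,  0.01  ]), array([ 0.6116, -0.0299,  0.123 ]))
(array([ 0.0028,  0.0731, -0.043 ]), array([ 0.0027,  0.0732, -0.043 ]), array([ 0.6116, -0.0299,  0.126 ])) (array([-0.001 ,  0.0268,  0.01  ]), array([-0.0009,  0.0268,  0.01  ]), array([ 0.6116, -0.0299,  0.126 ])) (array([-0.0009, -0.031 ,  0.01  ]), array([-0.0009, -0.0309,  0.01  ]), array([ 0.6116, -0.0299,  0.126 ]))
(array([ 0.0029,  0.0731, -0.046 ]), array([ 0.0028,  0.0732, -0.046 ]), array([ 0.6116, -0.0299,  0.129 ])) (array([-0.001 ,  0.0268,  0.01  ]), array([-0.0009,  0.0268,  0.01  ]), array([ 0.6116, -0.0299,  0.129 ])) (array([-0.0009, -0.031 ,  0.01  ]), array([-0.0009, -0.0309,  0.01  ]), array([ 0.6116, -0.0299,  0.129 ]))
5.65 [ 0.6099 -0.0295  0.1233]
5.7 [ 0.6092 -0.0294  0.1239]
5.75 [ 0.6091 -0.0295  0.1246]
5.8 [ 0.6092 -0.0296  0.1252]
```

```bash
python3 pic.py 7 wrist; python3 - <<'E'
from h import *
a=cv2.imread("pics/wrist6.png",0)[40:175,190:350];b=cv2.imread("pics/wrist7.png",0)[40:175,190:350]
print(cv2.phaseCorrelate(a.astype(np.float32),b.astype(np.float32)))
E
```

```text
5.85 [ 0.60954546 -0.02976481  0.12581187] [ 1.20772882  1.21028794 -1.2106576 ]
[[-0.002  1.     0.   ]
 [-0.001  0.    -1.   ]
 [-1.    -0.002  0.001]]
((2.03752907887727, 0.23199250166815943), 1.026327210885507)
```

```bash
python3 -m jog '[{"rot":[0,0,0],"travel":[0,0.017,-0.1],"jaw":0.4},{"rot":[0,0,0],"travel":[0,0,-0.11],"jaw":0.4},{"rot":[0,0,0],"travel":[0,0,-0.04],"jaw":0.4},{"rot":[0,0,0],"travel":[0,0,0],"jaw":0.4},{"rot":[0,0,0],"travel":[0,0,0],"jaw":0.4},{"rot":[0,0,0],"travel":[0,0,0],"jaw":0.4}]'
python3 pic.py 8 wrist side
```

```text
time: 6.5
position: [0.6163, 0.0424, 0.1264]
tool_rot: [1.21, 1.207, -1.212]
ft_force: [-0.1, -0.1, -1.4]
grip_width: 0.669
6.5 [0.61627825 0.04241117 0.12641474] [ 1.2101237   1.20652691 -1.21244286]
[[-0.     1.    -0.003]
 [-0.002 -0.003 -1.   ]
 [-1.    -0.     0.002]]
```

```bash
python3 - <<'E'
from h import *
a=cv2.imread("pics/wrist8.png")[130:384,130:380];b=cv2.imread("pics/side8.png")[130:250,160:290]
a=cv2.resize(cv2.convertScaleAbs(a,alpha=1.8),(400,406));b=cv2.resize(cv2.convertScaleAbs(b,alpha=1.5),(400,406),interpolation=cv2.INTER_CUBIC)
cv2.imwrite("pics/c8.png",np.hstack([a,b]))
E
```

```text
(no output)
```

View pics/c8.png

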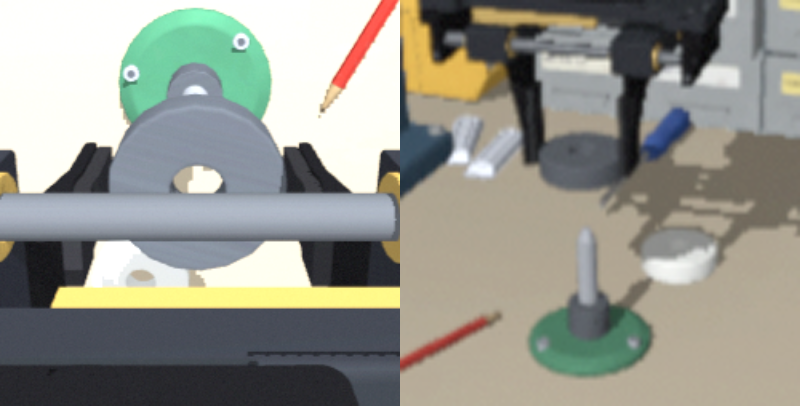

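```bash
python3 -m jog '[{"rot":[0,0,0],"travel":[0.05,0,0],"jaw":0.4},{"rot":[0,0,0],"travel":[0.05,0,0],"jaw":0.4},{"rot":[0,0,0],"travel":[0.02,0,0],"jaw":0.4},{"rot":[0,0,0],"travel":[0.02,0,0],"jaw":0.4},{"rot":[0,0,0],"travel":[0,0,0],"jaw":0.4},{"rot":[0,0,0],"travel":[0,0,0],"jaw":0.4}]'
python3 pic.py 9 wrist side
python3 - <<'E'
from h import *
a=cv2.imread("pics/wrist9.png")[130:384,130:380];b=cv2.imread("pics/side9.png")[150:250,170:280]
a=cv2.resize(cv2.convertScaleAbs(a,alpha=1.8),(400,406));b=cv2.resize(cv2.convertScaleAbs(b,alpha=1.8),(400,406),interpolation=cv2.INTER_CUBIC)
cv2.imwrite("pics/c9.png",np.hstack([a,b]))
E
```

```text
time: 7.2
position: [0.6163, 0.0452, 0.0845]
tool_rot: [1.209, 1.209, -1.209]
ft_force: [0.5, -0.4, -1.0]
grip_width: 0.67
7.2 [0.6163454  0.04516708 0.08453052] [ 1.20940619  1.2091627  -1.20925866]
[[ 0.  1. -0.]
 [ 0. -0. -1.]
 [-1.  0. -0.]]
```

View pics/c9.png

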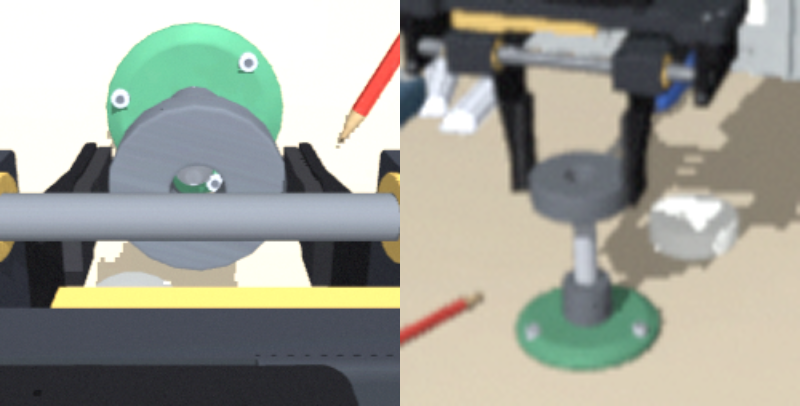

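```bash
python3 - <<'E'
from rel import *
s=dict(position=np.array([0,0,0.]),tool_rot=N)
print(proj("wrist",[[-.00095,-.0021,-.0015],[-.00095,.0009,-.0015],[-.00095,-.0051,-.0015]],s))
im=cv2.convertScaleAbs(cv2.imread("pics/wrist9.png")[220:260,225:285],alpha=2.2)
cv2.imwrite("pics/c9b.png",cv2.resize(im,None,fx=12,fy=12,interpolation=cv2.INTER_NEAREST))
im=cv2.convertScaleAbs(cv2.imread("pics/side9.png")[180:235,195:245],alpha=2)
cv2.imwrite("pics/c9s.png",cv2.resize(im,None,fx=10,fy=10,interpolation=cv2.INTER_NEAREST))
E
```

```text
[[252.83766948 240.87187641]
 [252.84371842 235.8760872 ]
 [252.83167408 245.8234439 ]]
```

View pics/c9b.png

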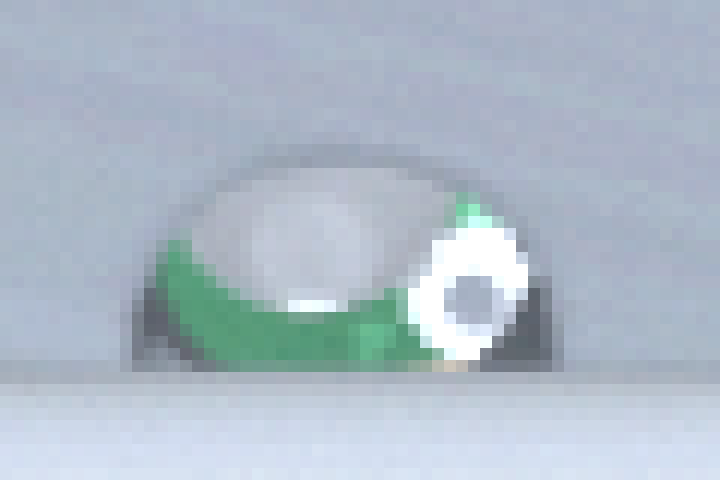

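View pics/c9s.png

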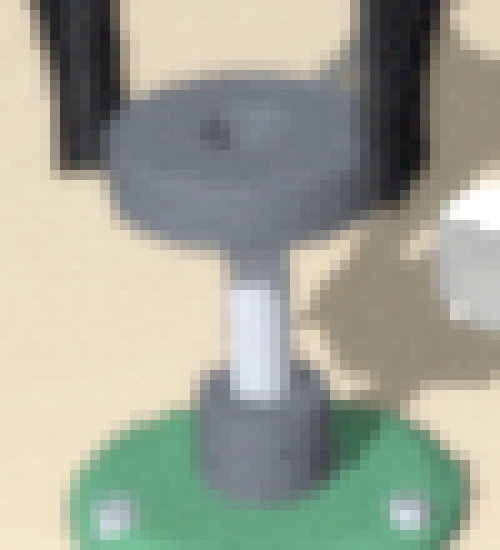

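```bash
python3 -m jog '[{"rot":[0,0,0],"travel":[0,-0.004,0],"jaw":0.4},{"rot":[0,0,0],"travel":[0.02,0,0],"jaw":0.4},{"rot":[0,0,0],"travel":[0.03,0,0],"jaw":0.4},{"rot":[0,0,0],"travel":[0.03,0,0],"jaw":0.4},{"rot":[0,0,0],"travel":[0.03,0,0],"jaw":0.4},{"rot":[0,0,0],"travel":[0.02,0,0],"jaw":0.4},{"rot":[0,0,0],"travel":[0,0,0],"jaw":0.4},{"rot":[0,0,0],"travel":[0,0,0],"jaw":0.4}]'
```

```text
time: 8.1
position: [0.615, 0.0451, 0.0454]
tool_rot: [1.209, 1.209, -1.21]
ft_force: [0.5, 0.4, -1.3]
grip_width: 0.668
```

```bash
python3 -m jog '[{"rot":[0,0,0],"travel":[0.01,0,0],"jaw":0.4},{"rot":[0,0,0],"travel":[0.007,0,0],"jaw":0.4},{"rot":[0,0,0],"travel":[0,0,0],"jaw":0.4},{"rot":[0,0,0],"travel":[0,0,0],"jaw":0.4}]'
python3 -m jog '[{"rot":[0,0,0],"travel":[0.006,0,0],"jaw":0.4},{"rot":[0,0,0],"travel":[0,0,0],"jaw":0.4},{"rot":[0,0,0],"travel":[0,0,0],"jaw":0.4}]'; python3 pic.py 10 side wrist
python3 - <<'E'
from h import *
im=cv2.convertScaleAbs(cv2.imread("pics/side10.png")[180:240,180:260],alpha=2)
cv2.imwrite("pics/c10s.png",cv2.resize(im,None,fx=8,fy=8,interpolation=cv2.INTER_NEAREST))
E
```

```text
time: 8.5
position: [0.6151, 0.045, 0.0405]
tool_rot: [1.209, 1.209, -1.209]
ft_force: [-0.8, -0.6, -1.1]
grip_width: 0.669
time: 8.8
position: [0.6153, 0.0451, 0.0388]
tool_rot: [1.21, 1.209, -1.209]
ft_force: [0.3, -0.3, 0.3]
grip_width: 0.665
8.8 [0.61532529 0.04506003 0.03881347] [ 1.20976481  1.20860502 -1.20900258]
[[ 0.001  1.    -0.   ]
 [ 0.    -0.    -1.   ]
 [-1.     0.001 -0.   ]]
```

View pics/c10s.png

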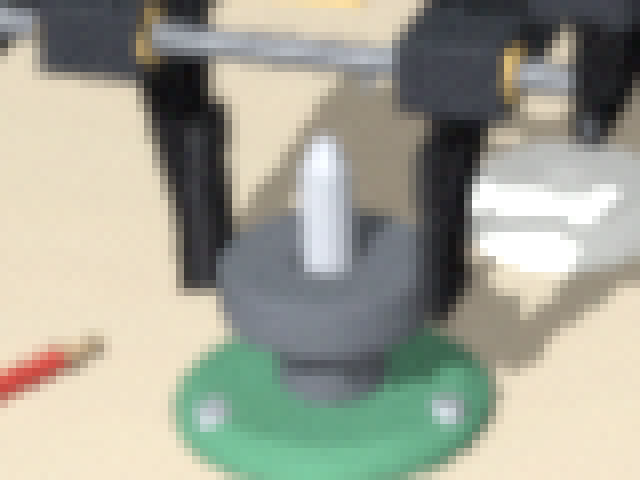

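View pics/wrist10.png

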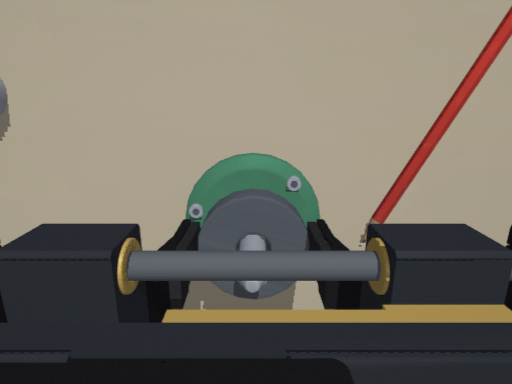

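```bash
python3 -m jog '[{"rot":[0,0,0],"travel":[0.004,0,0],"jaw":0.4},{"rot":[0,0,0],"travel":[0,0,0],"jaw":0.4},{"rot":[0,0,0],"travel":[0,0,0],"jaw":0.4}]'
```

```text
time: 9.2
position: [0.6153, 0.045, 0.0388]
tool_rot: [1.209, 1.208, -1.209]
ft_force: [-2.3, -0.0, 7.4]
grip_width: 0.667
```

```bash
python3 -m jog '[{"rot":[0,0,0],"travel":[-0.003,0,0],"jaw":0},{"rot":[0,0,0],"travel":[0,0,0],"jaw":-0.6},{"rot":[0,0,0],"travel":[0,0,0],"jaw":-1},{"rot":[0,0,0],"travel":[0,0,0],"jaw":-1},{"rot":[0,0,0],"travel":[-0.05,0,0],"jaw":-1},{"rot":[0,0,0],"travel":[-0.14,0,0],"jaw":-1},{"rot":[0,0,0],"travel":[-0.13,0,0],"jaw":-1},{"rot":[0,0,0],"travel":[0,0,0],"jaw":-1}]'
python3 pic.py 11 wrist side
```

```text
time: 10.0
position: [0.6191, 0.0462, 0.1417]
tool_rot: [1.215, 1.201, -1.201]
ft_force: [1.4, -0.8, 0.6]
grip_width: 0.998
10.0 [0.61911352 0.04624245 0.1416782 ] [ 1.21494268  1.20106324 -1.20070096]
[[ 0.011  1.    -0.   ]
 [ 0.    -0.    -1.   ]
 [-1.     0.011 -0.   ]]
```

```bash
python3 - <<'E'
from h import *
a=cv2.imread("pics/wrist11.png")[100:384,130:380];b=cv2.imread("pics/side11.png")[150:250,170:280]
a=cv2.resize(cv2.convertScaleAbs(a,alpha=1.8),(400,440));b=cv2.resize(cv2.convertScaleAbs(b,alpha=1.8),(400,440),interpolation=cv2.INTER_CUBIC)
cv2.imwrite("pics/c11.png",np.hstack([a,b]))
E
```

```text
(no output)
```

View pics/c11.png

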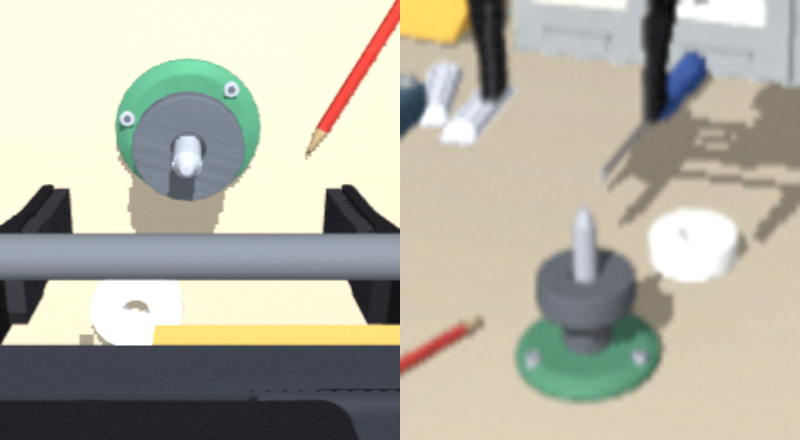

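```bash
python3 -m jog '[{"rot":[0,0,0],"travel":[0,-0.093,0.122],"jaw":-1},{"rot":[0,0,0],"travel":[0,-0.093,0.122],"jaw":-1},{"rot":[0,0,0],"travel":[0,-0.093,0.122],"jaw":-1},{"rot":[0,0,0],"travel":[0,-0.093,0.122],"jaw":-1},{"rot":[0,0,0],"travel":[0.04,-0.093,0.122],"jaw":-1},{"rot":[0,0,0],"travel":[0.06,-0.093,0.122],"jaw":-1},{"rot":[0,0,0],"travel":[0,0,0],"jaw":-1},{"rot":[0,0,0],"travel":[0,0,0],"jaw":-1}]'
python3 -m jog '[{"rot":[0,0,0],"travel":[0,0,0],"jaw":-1}]'
python3 pic.py 12 wrist
```

```text
time: 10.9
position: [0.4458, -0.1751, 0.1031]
tool_rot: [1.212, 1.21, -1.213]
ft_force: [0.4, -0.1, -0.0]
grip_width: 1.0
time: 11.0
position: [0.448, -0.1734, 0.1042]
tool_rot: [1.209, 1.21, -1.208]
ft_force: [0.2, 1.0, -0.1]
grip_width: 1.0
11.0 [ 0.4480008  -0.17344809  0.10419338] [ 1.20911764  1.21030613 -1.20815024]
[[-0.     1.     0.001]
 [ 0.001  0.001 -1.   ]
 [-1.    -0.    -0.001]]
```

View pics/wrist12.png

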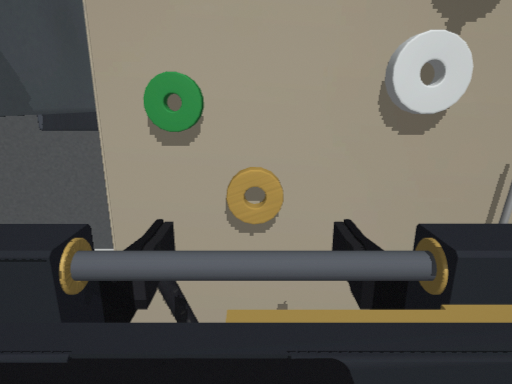

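```bash
python3 - <<'E'
from rel import *
im=cv2.imread("pics/wrist12.png")[160:230,220:290]
cv2.imwrite("pics/c12.png",cv2.resize(cv2.convertScaleAbs(im,alpha=1.5),None,fx=8,fy=8,interpolation=cv2.INTER_NEAREST))
from ell import *
k=ell("pics/wrist12.png",(210,150,300,240),lambda H,S,V:(H>12)&(H<32)&(S>130))
print(k.min(0),k.max(0))
c=(k.min(0)+k.max(0))/2
print(rel(12,(c[0],k.max(0)[1]+.5),.014),rel(12,(c[0],k.min(0)[1]-.5),.0))
E
```

```text
[227 167] [282 223]
(array([ 0.0003, -0.0265, -0.0902]), array([ 0.0003, -0.0264, -0.0902]), array([ 0.448 , -0.1734,  0.1042])) (array([ 0.0002,  0.0197, -0.1042]), array([ 0.0002,  0.0198, -0.1042]), array([ 0.448 , -0.1734,  0.1042]))
```

View pics/c12.png

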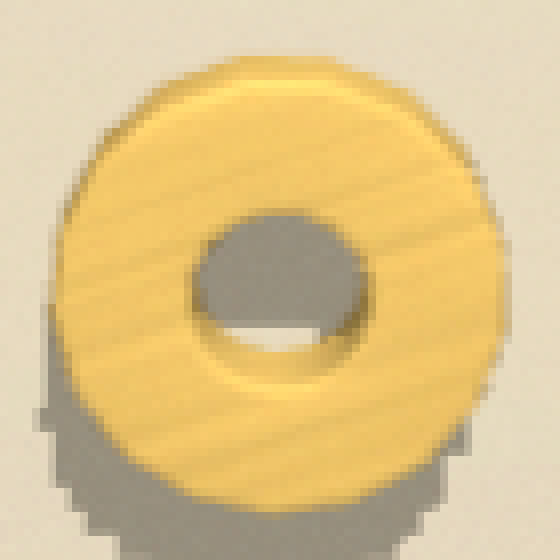

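```bash
python3 -m jog '[{"rot":[0,0,0],"travel":[0.1,0,0.011],"jaw":-1},{"rot":[0,0,0],"travel":[0.11,0,0],"jaw":-1},{"rot":[0,0,0],"travel":[0.09,0,0],"jaw":-1},{"rot":[0,0,0],"travel":[0.027,0,0],"jaw":-1},{"rot":[0,0,0],"travel":[0,0,0],"jaw":-1},{"rot":[0,0,0],"travel":[0,0,0],"jaw":-1},{"rot":[0,0,0],"travel":[0,0,0],"jaw":-1}]'
python3 pic.py 13 wrist
```

```text
time: 11.75
position: [0.4491, -0.1782, 0.0078]
tool_rot: [1.209, 1.206, -1.208]
ft_force: [0.3, 0.0, -0.3]
grip_width: 1.0
11.75 [ 0.44905162 -0.17817034  0.0077838 ] [ 1.20925979  1.20627208 -1.20799309]
[[ 0.003  1.     0.   ]
 [-0.001  0.    -1.   ]
 [-1.     0.003  0.001]]
```

View pics/wrist13.png

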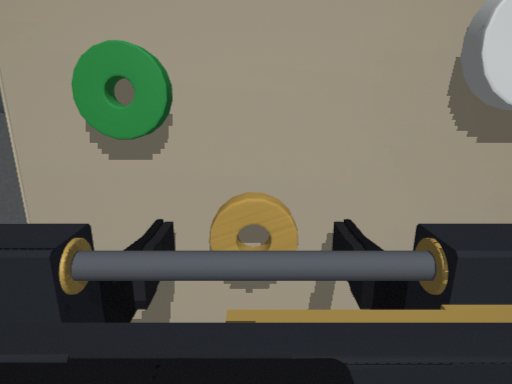

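```bash
python3 -m jog '[{"rot":[0,0,0],"travel":[0.008,0,0],"jaw":-1},{"rot":[0,0,0],"travel":[0,0,0],"jaw":0.6},{"rot":[0,0,0],"travel":[0,0,0],"jaw":0.6},{"rot":[0,0,0],"travel":[0,0,0],"jaw":0.6},{"rot":[0,0,0],"travel":[0,0,0],"jaw":0.6},{"rot":[0,0,0],"travel":[0,0,0],"jaw":0.6},{"rot":[0,0,0],"travel":[0,0,0],"jaw":0.6},{"rot":[0,0,0],"travel":[0,0,0],"jaw":0.6}]' 25
python3 -m jog '[{"rot":[0,0,0],"travel":[-0.05,0,0],"jaw":0.6},{"rot":[0,0,0],"travel":[-0.14,0,0],"jaw":0.6},{"rot":[0,0,0],"travel":[-0.14,0,0],"jaw":0.6},{"rot":[0,0,0],"travel":[-0.08,0,0],"jaw":0.6},{"rot":[0,0,0],"travel":[0,0,0],"jaw":0.6}]'
```

```text
time: 12.6
position: [0.4476, -0.1778, 0.0038]
tool_rot: [1.209, 1.209, -1.209]
ft_force: [0.0, 0.1, -0.5]
grip_width: 0.529
time: 13.1
position: [0.45, -0.1789, 0.1305]
tool_rot: [1.209, 1.202, -1.207]
ft_force: [1.8, 0.0, -1.8]
grip_width: 0.534
```

```bash
python3 -m jog '[{"rot":[0,0,0],"travel":[0,0.08,-0.08],"jaw":0.6},{"rot":[0,0,0],"travel":[0,0.115,-0.103],"jaw":0.6},{"rot":[0,0,0],"travel":[0,0.115,-0.103],"jaw":0.6},{"rot":[0,0,0],"travel":[0,0.115,-0.103],"jaw":0.6},{"rot":[0,0,0],"travel":[0,0.08,-0.06],"jaw":0.6},{"rot":[0,0,0],"travel":[0,0.045,-0.04],"jaw":0.6},{"rot":[0,0,0],"travel":[0,0,0],"jaw":0.6},{"rot":[0,0,0],"travel":[0,0,0],"jaw":0.6}]'
python3 -m jog '[{"rot":[0,0,0],"travel":[0,0,0],"jaw":0.6}]'
python3 pic.py 14 wrist
python3 - <<'E'
from h import *
im=cv2.imread("pics/wrist14.png")[70:310,150:350]
cv2.imwrite("pics/c14.png",cv2.resize(cv2.convertScaleAbs(im,alpha=1.7),None,fx=2.5,fy=2.5,interpolation=cv2.INTER_NEAREST))
im=cv2.imread("pics/wrist14.png")[80:150,210:300];im=cv2.convertScaleAbs(im,alpha=1.7)
j=cv2.imread("pics/wrist14.png")[185:290,200:310];j=cv2.convertScaleAbs(j,alpha=1.7)
cv2.imwrite("pics/c14a.png",cv2.resize(im,None,fx=7,fy=7,interpolation=cv2.INTER_NEAREST))
cv2.imwrite("pics/c14b.png",cv2.resize(j,None,fx=5,fy=5,interpolation=cv2.INTER_NEAREST))
E
```

```text
time: 13.9
position: [0.6114, -0.0312, 0.1252]
tool_rot: [1.208, 1.212, -1.211]
ft_force: [-0.6, 0.3, -0.7]
grip_width: 0.531
time: 14.0
position: [0.6114, -0.0326, 0.1259]
tool_rot: [1.209, 1.209, -1.213]
ft_force: [-0.1, 0.6, -1.2]
grip_width: 0.532
14.0 [ 0.61139107 -0.0326365   0.12587699] [ 1.20883767  1.2091608  -1.21250997]
[[-0.002  1.    -0.002]
 [-0.001 -0.002 -1.   ]
 [-1.    -0.002  0.001]]
```

View pics/c14a.png

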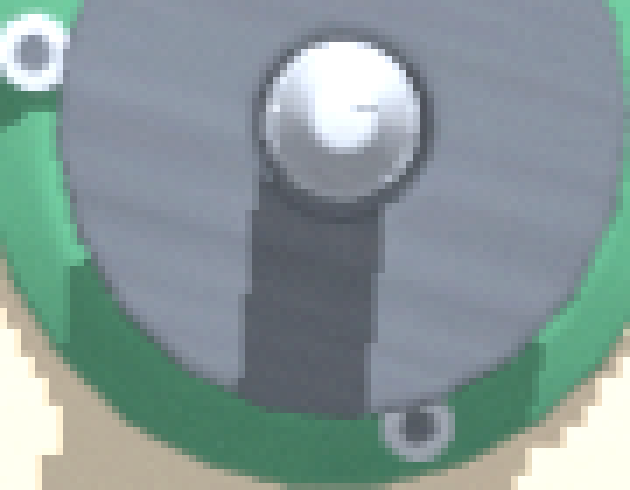

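View pics/c14b.png

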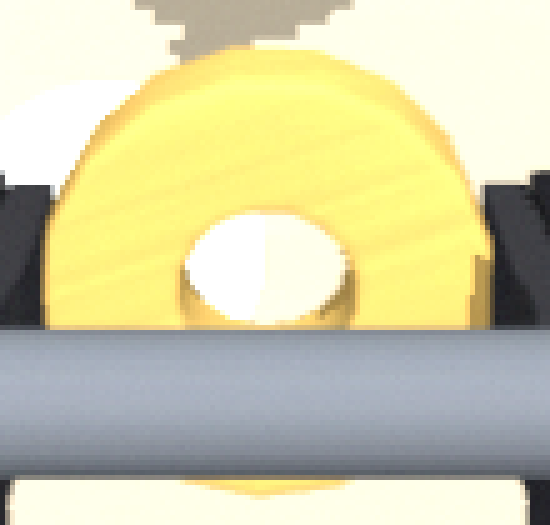

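```bash
python3 - <<'E'
from rel import *
z=.126
for h in(.009,.010): print([rel(14,(253.3,r),z+h,z)[0].tolist() for r in(200.6,284,227.4)])
print(rel(14,(259.3,97),.083,z)[0])
E
```

```text
[[-0.0007, 0.0246, 0.009], [-0.0007, -0.0227, 0.009], [-0.0007, 0.0102, 0.009]]
[[-0.0007, 0.0249, 0.01], [-0.0007, -0.022, 0.01], [-0.0007, 0.0106, 0.01]]
[ 0.0029  0.0754 -0.043 ]
```

```bash
python3 -m jog '[{"rot":[0,0,0],"travel":[0,0.010,-0.1],"jaw":0.6},{"rot":[0,0,0],"travel":[0,0,-0.107],"jaw":0.6},{"rot":[0,0,0],"travel":[0,0,-0.04],"jaw":0.6},{"rot":[0,0,0],"travel":[0,0,0],"jaw":0.6},{"rot":[0,0,0],"travel":[0.05,0,0],"jaw":0.6},{"rot":[0,0,0],"travel":[0.05,0,0],"jaw":0.6},{"rot":[0,0,0],"travel":[0.02,0,0],"jaw":0.6},{"rot":[0,0,0],"travel":[0,0,0],"jaw":0.6}]'
python3 -m jog '[{"rot":[0,0,0],"travel":[0.01,0,0],"jaw":0.6},{"rot":[0,0,0],"travel":[0,0,0],"jaw":0.6},{"rot":[0,0,0],"travel":[0,0,0],"jaw":0.6}]'
python3 pic.py 15 wrist side
python3 - <<'E'
from h import *
a=cv2.imread("pics/wrist15.png")[220:260,225:285];b=cv2.imread("pics/side15.png")[180:240,195:245]
a=cv2.resize(cv2.convertScaleAbs(a,alpha=1.8),(480,320),interpolation=cv2.INTER_NEAREST);b=cv2.resize(cv2.convertScaleAbs(b,alpha=1.8),(267,320),interpolation=cv2.INTER_NEAREST)
cv2.imwrite("pics/c15.png",np.hstack([a,b]))
E
```

```text
time: 14.85
position: [0.6143, 0.0413, 0.0885]
tool_rot: [1.209, 1.211, -1.214]
ft_force: [0.6, 0.4, -1.7]
grip_width: 0.536
time: 15.15
position: [0.6159, 0.043, 0.0882]
tool_rot: [1.21, 1.209, -1.209]
ft_force: [-0.4, 0.6, -0.4]
grip_width: 0.535
15.15 [0.61594603 0.04296441 0.08821528] [ 1.20970579  1.20850734 -1.20895544]
[[ 0.001  1.    -0.   ]
 [-0.    -0.    -1.   ]
 [-1.     0.001  0.   ]]
```

View pics/c15.png

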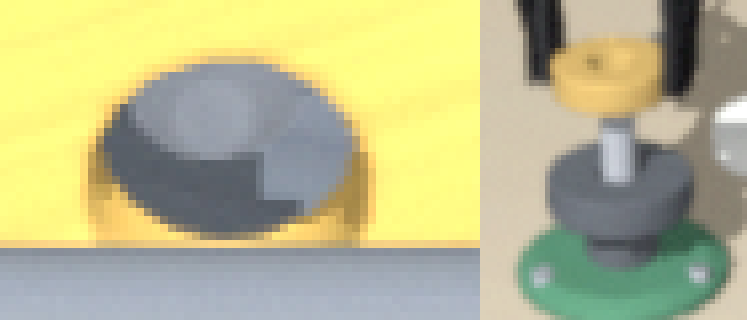

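```bash
python3 - <<'E'
from rel import *
s=dict(position=np.array([0,0,0.]),tool_rot=N)
print(proj("wrist",[[-.0007,.0012,z] for z in(-.003,-.005,-.007)],s))
E
```

```text
[[253.2972609  234.29377608]
 [253.29897382 232.87956573]
 [253.30065042 231.49533868]]
```

```bash
python3 -m jog '[{"rot":[0,0,0],"travel":[0.01,-0.003,0.002],"jaw":0.6},{"rot":[0,0,0],"travel":[0.02,0,0],"jaw":0.6},{"rot":[0,0,0],"travel":[0.02,0,0],"jaw":0.6},{"rot":[0,0,0],"travel":[0.02,0,0],"jaw":0.6},{"rot":[0,0,0],"travel":[0.02,0,0],"jaw":0.6},{"rot":[0,0,0],"travel":[0.01,0,0],"jaw":0.6},{"rot":[0,0,0],"travel":[0,0,0],"jaw":0.6},{"rot":[0,0,0],"travel":[0,0,0],"jaw":0.6}]'
python3 -m jog '[{"rot":[0,0,0],"travel":[0.005,0,0],"jaw":0.6},{"rot":[0,0,0],"travel":[0,0,0],"jaw":0.6},{"rot":[0,0,0],"travel":[0,0,0],"jaw":0.6}]'
```

```text
time: 16.05
position: [0.6148, 0.0424, 0.0578]
tool_rot: [1.209, 1.209, -1.209]
ft_force: [0.1, -0.1, -1.0]
grip_width: 0.532
time: 16.35
position: [0.6148, 0.0423, 0.0565]
tool_rot: [1.209, 1.209, -1.209]
ft_force: [-0.5, -0.7, -1.4]
grip_width: 0.535
```

```bash
python3 -m jog '[{"rot":[0,0,0],"travel":[0.008,0,0],"jaw":0.6},{"rot":[0,0,0],"travel":[0,0,0],"jaw":0.6},{"rot":[0,0,0],"travel":[0,0,0],"jaw":0.6}]'
python3 -m jog '[{"rot":[0,0,0],"travel":[0.005,0,0],"jaw":0.6},{"rot":[0,0,0],"travel":[0,0,0],"jaw":0.6},{"rot":[0,0,0],"travel":[0,0,0],"jaw":0.6}]'
```

```text
time: 16.65
position: [0.6147, 0.0422, 0.0538]
tool_rot: [1.209, 1.209, -1.21]
ft_force: [0.2, 0.1, -0.7]
grip_width: 0.533
time: 16.95
position: [0.6147, 0.0423, 0.0524]
tool_rot: [1.209, 1.209, -1.21]
ft_force: [0.8, 0.7, -1.1]
grip_width: 0.533
```

```bash
python3 -m jog '[{"rot":[0,0,0],"travel":[0.004,0,0],"jaw":0.6},{"rot":[0,0,0],"travel":[0,0,0],"jaw":0.6},{"rot":[0,0,0],"travel":[0,0,0],"jaw":0.6}]'
python3 pic.py 16 side
python3 - <<'E'
from h import *
b=cv2.imread("pics/side16.png")[180:240,180:260]
cv2.imwrite("pics/c16.png",cv2.resize(cv2.convertScaleAbs(b,alpha=1.8),None,fx=8,fy=8,interpolation=cv2.INTER_NEAREST))
E
```

```text
time: 17.25
position: [0.6149, 0.0423, 0.0519]
tool_rot: [1.209, 1.209, -1.209]
ft_force: [-1.1, 0.1, 3.8]
grip_width: 0.533
17.25 [0.61491526 0.04230787 0.05186752] [ 1.2094483   1.20850405 -1.20940466]
[[ 0.  1. -0.]
 [-0. -0. -1.]
 [-1.  0.  0.]]
```

View pics/c16.png

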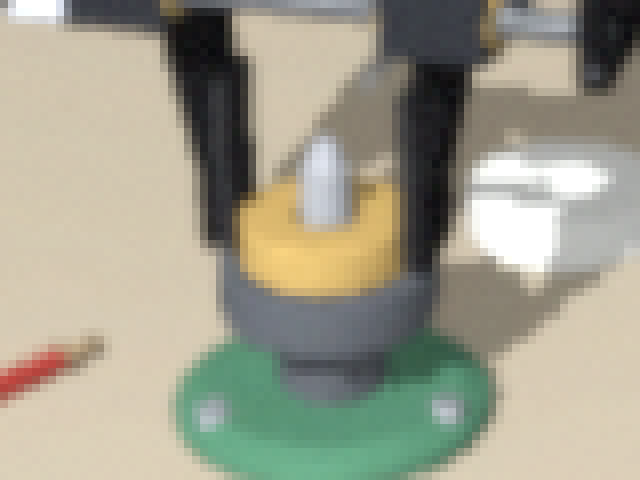

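```bash
python3 -m jog '[{"rot":[0,0,0],"travel":[-0.002,0,0],"jaw":0.2},{"rot":[0,0,0],"travel":[0,0,0],"jaw":-0.4},{"rot":[0,0,0],"travel":[0,0,0],"jaw":-1},{"rot":[0,0,0],"travel":[0,0,0],"jaw":-1},{"rot":[0,0,0],"travel":[-0.05,0,0],"jaw":-1},{"rot":[0,0,0],"travel":[-0.14,0,0],"jaw":-1},{"rot":[0,0,0],"travel":[-0.1,0,0],"jaw":-1},{"rot":[0,0,0],"travel":[0,0,0],"jaw":-1}]'
python3 -m jog '[{"rot":[0,0,0],"travel":[0,-0.11,-0.055],"jaw":-1},{"rot":[0,0,0],"travel":[0,-0.13,-0.055],"jaw":-1},{"rot":[0,0,0],"travel":[0,-0.13,-0.055],"jaw":-1},{"rot":[0,0,0],"travel":[0.07,-0.12,-0.055],"jaw":-1},{"rot":[0,0,0],"travel":[0.08,-0.065,-0.05],"jaw":-1},{"rot":[0,0,0],"travel":[0,0,0],"jaw":-1},{"rot":[0,0,0],"travel":[0,0,0],"jaw":-1},{"rot":[0,0,0],"travel":[0,0,0],"jaw":-1}]'
python3 pic.py 17 wrist side
```

```text
time: 18.1
position: [0.6182, 0.0433, 0.1451]
tool_rot: [1.214, 1.202, -1.202]
ft_force: [0.4, 1.1, 0.5]
grip_width: 0.988
time: 18.9
position: [0.4497, 0.123, 0.0948]
tool_rot: [1.211, 1.207, -1.209]
ft_force: [-0.2, -0.6, 0.0]
grip_width: 0.998
18.9 [0.44974892 0.12304785 0.09477581] [ 1.21128192  1.207401   -1.20860073]
[[ 0.002  1.    -0.001]
 [ 0.    -0.001 -1.   ]
 [-1.     0.002 -0.   ]]
```

View pics/wrist17.png

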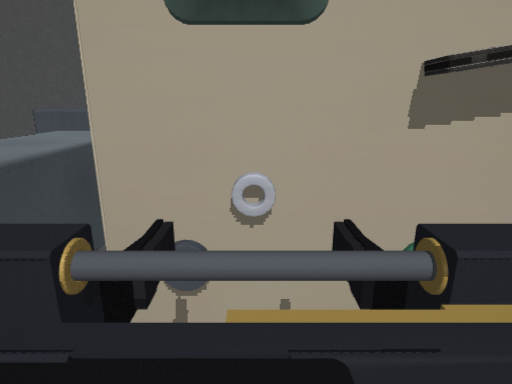

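View pics/side17.png

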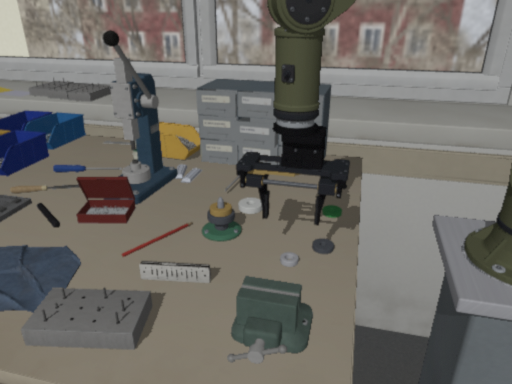

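```bash
python3 - <<'E'
from rel import *
from ell import *
k=ell("pics/wrist17.png",(215,155,295,235),lambda H,S,V:(H>90)&(H<140)&(V>70))
print(k.min(0),k.max(0))
c=(k.min(0)+k.max(0))/2
print(rel(17,(c[0],k.max(0)[1]+.5),.012),rel(17,(c[0],k.min(0)[1]-.5),.0))
crop("pics/wrist17.png",220,160,290,230,8,"pics/c17.png")
E
```

```text
[232 172] [274 215]
(array([-0.001 , -0.0166, -0.0828]), array([-0.0008, -0.0166, -0.0828]), array([0.4497, 0.123 , 0.0948])) (array([-0.001 ,  0.0174, -0.0948]), array([-0.0008,  0.0174, -0.0948]), array([0.4497, 0.123 , 0.0948]))
```

View pics/c17.png

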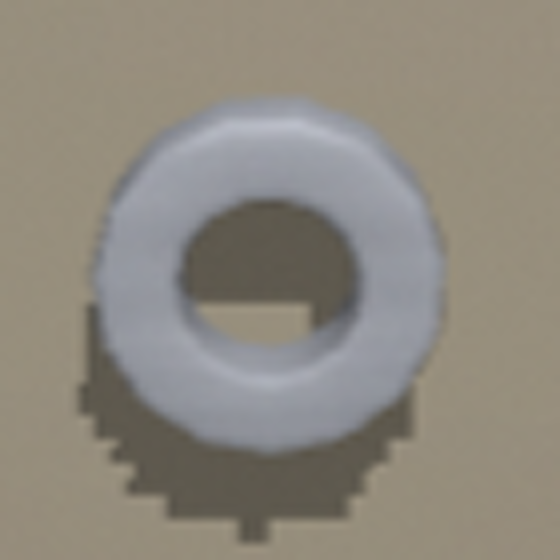

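```bash
python3 -m jog '[{"rot":[0,0,0],"travel":[0.1,-0.003,-0.001],"jaw":-1},{"rot":[0,0,0],"travel":[0.12,0,0],"jaw":-1},{"rot":[0,0,0],"travel":[0.06,0,0],"jaw":-1},{"rot":[0,0,0],"travel":[0.01,0,0],"jaw":-1},{"rot":[0,0,0],"travel":[0,0,0],"jaw":-1},{"rot":[0,0,0],"travel":[0,0,0],"jaw":-1},{"rot":[0,0,0],"travel":[0,0,0],"jaw":-1}]'
python3 pic.py 18 wrist
```

```text
time: 19.7
position: [0.4487, 0.1238, 0.0081]
tool_rot: [1.211, 1.207, -1.208]
ft_force: [-0.4, 0.0, 0.8]
grip_width: 1.004
19.7 [0.44871025 0.12380525 0.00809406] [ 1.21097241  1.20699805 -1.20785618]
[[ 0.003  1.    -0.001]
 [ 0.    -0.001 -1.   ]
 [-1.     0.003 -0.   ]]
```

View pics/wrist18.png

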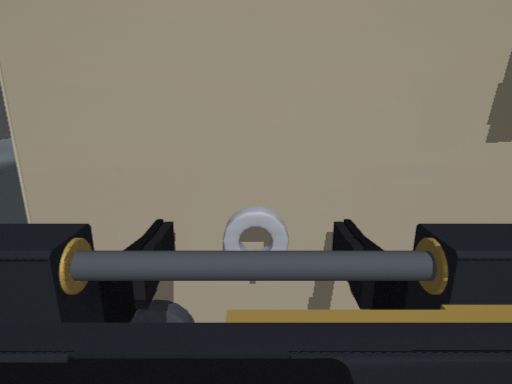

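```bash
python3 -m jog '[{"rot":[0,0,0],"travel":[0.012,0,0],"jaw":-1},{"rot":[0,0,0],"travel":[0,0,0],"jaw":0.8},{"rot":[0,0,0],"travel":[0,0,0],"jaw":0.8},{"rot":[0,0,0],"travel":[0,0,0],"jaw":0.8},{"rot":[0,0,0],"travel":[0,0,0],"jaw":0.8},{"rot":[0,0,0],"travel":[0,0,0],"jaw":0.8},{"rot":[0,0,0],"travel":[0,0,0],"jaw":0.8},{"rot":[0,0,0],"travel":[0,0,0],"jaw":0.8}]' 20
python3 -m jog '[{"rot":[0,0,0],"travel":[0,0,0],"jaw":0.8},{"rot":[0,0,0],"travel":[-0.05,0,0],"jaw":0.8},{"rot":[0,0,0],"travel":[-0.14,0,0],"jaw":0.8},{"rot":[0,0,0],"travel":[-0.14,0,0],"jaw":0.8},{"rot":[0,0,0],"travel":[-0.08,0,0],"jaw":0.8},{"rot":[0,0,0],"travel":[0,0,0],"jaw":0.8},{"rot":[0,0,0],"travel":[0,0,0],"jaw":0.8}]'
```

```text
time: 20.55
position: [0.4474, 0.1237, 0.0032]
tool_rot: [1.209, 1.209, -1.209]
ft_force: [0.8, 0.7, 0.1]
grip_width: 0.448
time: 21.25
position: [0.4474, 0.1233, 0.1261]
tool_rot: [1.209, 1.208, -1.21]
ft_force: [0.8, -0.1, -1.3]
grip_width: 0.392
```

```bash
python3 -m jog '[{"rot":[0,0,0],"travel":[0,0.08,0.08],"jaw":0.8},{"rot":[0,0,0],"travel":[0,0.115,0.11],"jaw":0.8},{"rot":[0,0,0],"travel":[0,0.115,0.11],"jaw":0.8},{"rot":[0,0,0],"travel":[0,0.115,0.11],"jaw":0.8},{"rot":[0,0,0],"travel":[0,0.08,0.07],"jaw":0.8},{"rot":[0,0,0],"travel":[0,0.042,0.037],"jaw":0.8},{"rot":[0,0,0],"travel":[0,0,0],"jaw":0.8},{"rot":[0,0,0],"travel":[0,0,0],"jaw":0.8}]'
python3 -m jog '[{"rot":[0,0,0],"travel":[0,0,0],"jaw":0.8},{"rot":[0,0,0],"travel":[0,0,0],"jaw":0.8}]'
python3 pic.py 19 wrist
python3 - <<'E'
from h import *
im=cv2.imread("pics/wrist19.png")[65:135,210:300];im=cv2.convertScaleAbs(im,alpha=1.7)
j=cv2.imread("pics/wrist19.png")[195:290,200:310];j=cv2.convertScaleAbs(j,alpha=1.5)
cv2.imwrite("pics/c19a.png",cv2.resize(im,None,fx=7,fy=7,interpolation=cv2.INTER_NEAREST))
cv2.imwrite("pics/c19b.png",cv2.resize(j,None,fx=5,fy=5,interpolation=cv2.INTER_NEAREST))
E
```

```text
time: 22.05
position: [0.6099, -0.0305, 0.1241]
tool_rot: [1.208, 1.213, -1.211]
ft_force: [0.2, 1.0, 0.9]
grip_width: 0.394
time: 22.25
position: [0.6105, -0.0301, 0.1261]
tool_rot: [1.207, 1.21, -1.209]
ft_force: [-1.0, -0.4, -0.1]
grip_width: 0.393
22.25 [ 0.61052542 -0.03014188  0.12607459] [ 1.20743131  1.21035344 -1.20851563]
[[-0.001  1.     0.002]
 [-0.     0.002 -1.   ]
 [-1.    -0.001  0.   ]]
```

View pics/c19a.png

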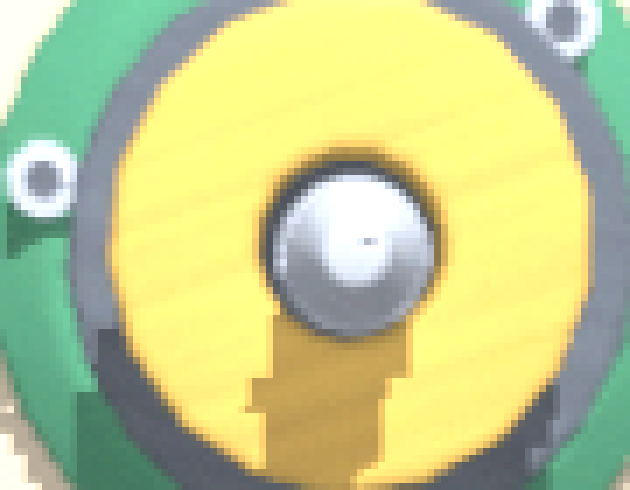

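View pics/c19b.png

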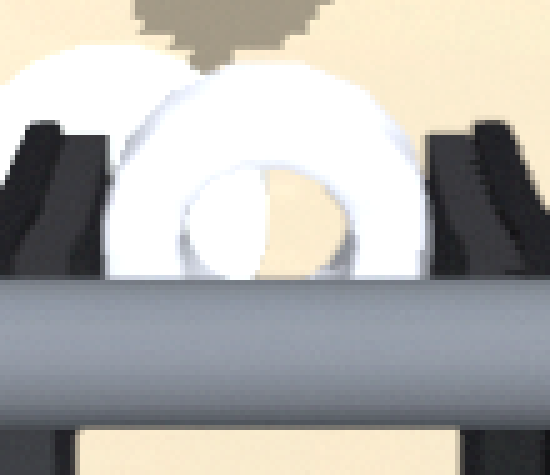

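```bash
python3 - <<'E'
from rel import *
z=.126
for h in(.008,.009): print([rel(19,(253.4,r),z+h,z)[0].tolist() for r in(227.6,)])
print(rel(19,(261,99.3),.083,z)[0])
im=cv2.imread("pics/wrist19.png")[195:255,215:295]
cv2.imwrite("pics/c19c.png",cv2.resize(im,None,fx=8,fy=8,interpolation=cv2.INTER_NEAREST))
E
```

```text
[[-0.0007, 0.0097, 0.008]]
[[-0.0007, 0.0101, 0.009]]
[ 0.0039  0.0741 -0.043 ]
```

View pics/c19c.png

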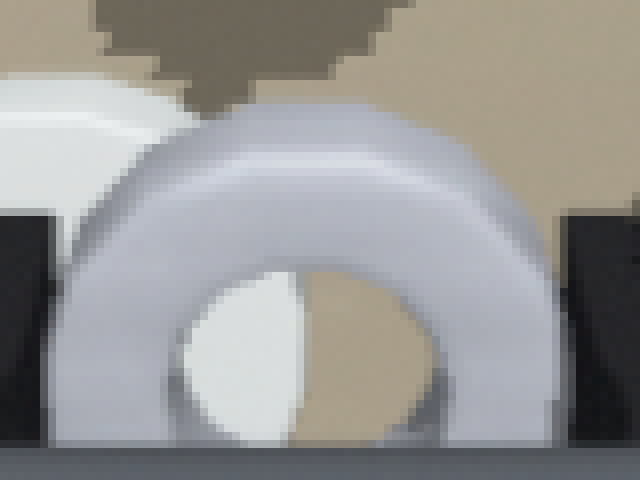

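```bash
python3 -m jog '[{"rot":[0,0,0],"travel":[0,0.011,-0.1],"jaw":0.8},{"rot":[0,0,0],"travel":[0,0,-0.106],"jaw":0.8},{"rot":[0,0,0],"travel":[0,0,-0.04],"jaw":0.8},{"rot":[0,0,0],"travel":[0,0,0],"jaw":0.8},{"rot":[0,0,0],"travel":[0.05,0,0],"jaw":0.8},{"rot":[0,0,0],"travel":[0.05,0,0],"jaw":0.8},{"rot":[0,0,0],"travel":[0.02,0,0],"jaw":0.8},{"rot":[0,0,0],"travel":[0,0,0],"jaw":0.8}]'
python3 -m jog '[{"rot":[0,0,0],"travel":[0.007,0,0],"jaw":0.8},{"rot":[0,0,0],"travel":[0,0,0],"jaw":0.8},{"rot":[0,0,0],"travel":[0,0,0],"jaw":0.8}]'
python3 pic.py 20 wrist side
python3 - <<'E'
from rel import *
s=dict(position=np.array([0,0,0.]),tool_rot=N)
print(proj("wrist",[[-.0008,.0000,z] for z in(-.003,-.005,-.007)],s))
a=cv2.imread("pics/wrist20.png")[220:260,225:285];b=cv2.imread("pics/side20.png")[180:240,195:245]
a=cv2.resize(cv2.convertScaleAbs(a,alpha=1.3),(480,320),interpolation=cv2.INTER_NEAREST);b=cv2.resize(cv2.convertScaleAbs(b,alpha=1.5),(267,320),interpolation=cv2.INTER_NEAREST)
cv2.imwrite("pics/c20.png",np.hstack([a,b]))
E
```

```text
time: 23.1
position: [0.6134, 0.0407, 0.0879]
tool_rot: [1.209, 1.211, -1.214]
ft_force: [0.1, -0.6, -0.0]
grip_width: 0.393
time: 23.4
position: [0.6151, 0.0423, 0.0886]
tool_rot: [1.21, 1.208, -1.209]
ft_force: [-0.3, 0.8, 0.5]
grip_width: 0.395
23.4 [0.61509346 0.04233812 0.088565  ] [ 1.20983631  1.20841572 -1.20887774]
[[ 0.001  1.    -0.   ]
 [-0.    -0.    -1.   ]
 [-1.     0.001  0.   ]]
[[253.11522347 236.28449969]
 [253.11888025 234.85147327]
 [253.12245963 233.44877646]]
```

View pics/c20.png

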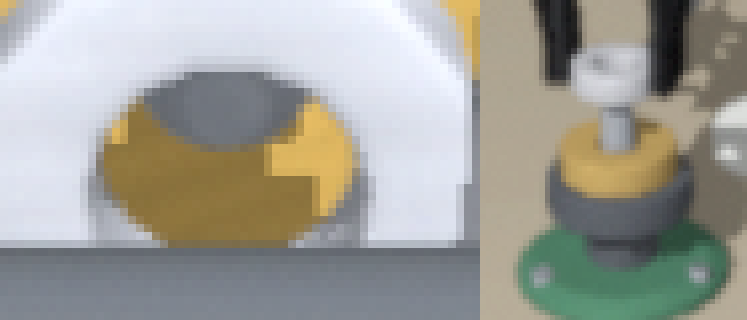

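```bash
python3 -m jog '[{"rot":[0,0,0],"travel":[0.01,0,-0.002],"jaw":0.8},{"rot":[0,0,0],"travel":[0.01,0,0],"jaw":0.8},{"rot":[0,0,0],"travel":[0.015,0,0],"jaw":0.8},{"rot":[0,0,0],"travel":[0.015,0,0],"jaw":0.8},{"rot":[0,0,0],"travel":[0.01,0,0],"jaw":0.8},{"rot":[0,0,0],"travel":[0,0,0],"jaw":0.8},{"rot":[0,0,0],"travel":[0,0,0],"jaw":0.8}]'
python3 pic.py 21 wrist side
python3 - <<'E'
from h import *
a=cv2.imread("pics/wrist21.png")[220:300,200:310];b=cv2.imread("pics/side21.png")[180:240,195:245]
a=cv2.resize(cv2.convertScaleAbs(a,alpha=1.3),(480,350),interpolation=cv2.INTER_NEAREST);b=cv2.resize(cv2.convertScaleAbs(b,alpha=1.5),(290,350),interpolation=cv2.INTER_NEAREST)
cv2.imwrite("pics/c21.png",np.hstack([a,b]))
E
```

```text
time: 24.2
position: [0.6147, 0.0429, 0.07]
tool_rot: [1.209, 1.209, -1.21]
ft_force: [0.2, -0.1, -0.9]
grip_width: 0.392
24.2 [0.61469633 0.04289197 0.07000074] [ 1.20935681  1.2091778  -1.20965038]
[[-0.  1. -0.]
 [-0. -0. -1.]
 [-1. -0.  0.]]
```

View pics/c21.png

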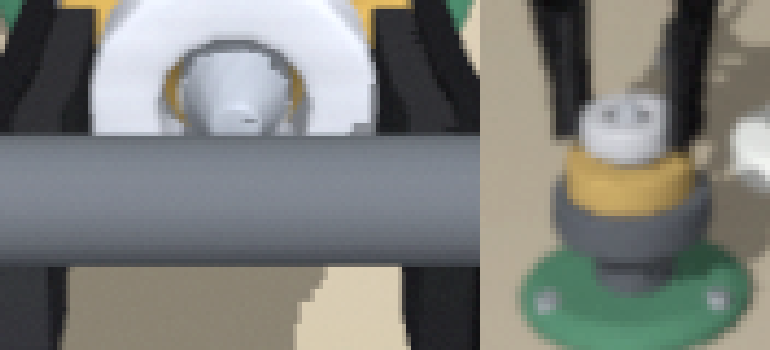

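Threaded, well centred. Lower the last few mm in small steps.

```bash
python3 -m jog '[{"rot":[0,0,0],"travel":[0.008,0,0],"jaw":0.8},{"rot":[0,0,0],"travel":[0,0,0],"jaw":0.8},{"rot":[0,0,0],"travel":[0,0,0],"jaw":0.8}]'
python3 -m jog '[{"rot":[0,0,0],"travel":[0.005,0,0],"jaw":0.8},{"rot":[0,0,0],"travel":[0,0,0],"jaw":0.8},{"rot":[0,0,0],"travel":[0,0,0],"jaw":0.8}]'
```

```text
time: 24.6
position: [0.6147, 0.0429, 0.0676]
tool_rot: [1.209, 1.209, -1.21]
ft_force: [-0.0, -0.2, -0.0]
grip_width: 0.391
time: 24.9
position: [0.6147, 0.0429, 0.0662]
tool_rot: [1.209, 1.209, -1.21]
ft_force: [-0.2, -0.1, -0.4]
grip_width: 0.393
```

```bash
python3 -m jog '[{"rot":[0,0,0],"travel":[0.004,0,0],"jaw":0.8},{"rot":[0,0,0],"travel":[0,0,0],"jaw":0.8},{"rot":[0,0,0],"travel":[0,0,0],"jaw":0.8}]'
```

```text
time: 25.2
position: [0.6149, 0.043, 0.0653]
tool_rot: [1.21, 1.209, -1.209]
ft_force: [0.0, -0.8, 2.6]
grip_width: 0.395
```

```bash
python3 -m jog '[{"rot":[0,0,0],"travel":[0.003,0,0],"jaw":0.8},{"rot":[0,0,0],"travel":[0,0,0],"jaw":0.8},{"rot":[0,0,0],"travel":[0,0,0],"jaw":0.8}]'
```

```text
time: 25.5
position: [0.6149, 0.0429, 0.0652]
tool_rot: [1.209, 1.208, -1.209]
ft_force: [-2.8, -1.0, 6.0]
grip_width: 0.395
```

Home (force rises, no further travel). Release and retreat straight up.

```bash
python3 -m jog '[{"rot":[0,0,0],"travel":[-0.003,0,0],"jaw":0.4},{"rot":[0,0,0],"travel":[0,0,0],"jaw":-0.2},{"rot":[0,0,0],"travel":[0,0,0],"jaw":-0.8},{"rot":[0,0,0],"travel":[0,0,0],"jaw":-1},{"rot":[0,0,0],"travel":[-0.05,0,0],"jaw":-1},{"rot":[0,0,0],"travel":[-0.14,0,0],"jaw":-1},{"rot":[0,0,0],"travel":[-0.14,0,0],"jaw":-1},{"rot":[0,0,0],"travel":[0,0,0],"jaw":-1}]'
python3 -m jog '[{"rot":[0,0,0],"travel":[0,-0.1,0.1],"jaw":-1},{"rot":[0,0,0],"travel":[0,-0.1,0.1],"jaw":-1},{"rot":[0,0,0],"travel":[0,-0.1,0.1],"jaw":-1},{"rot":[0,0,0],"travel":[0,-0.1,0.1],"jaw":-1},{"rot":[0,0,0],"travel":[0,0,0],"jaw":-1},{"rot":[0,0,0],"travel":[0,0,0],"jaw":-1}]'
python3 pic.py 22 side top
python3 - <<'E'
from h import *
a=cv2.imread("pics/top22.png")[140:200,215:275];b=cv2.imread("pics/side22.png")[180:240,190:250]
a=cv2.resize(cv2.convertScaleAbs(a,alpha=1.5),(400,400),interpolation=cv2.INTER_NEAREST);b=cv2.resize(cv2.convertScaleAbs(b,alpha=1.5),(400,400),interpolation=cv2.INTER_NEAREST)
cv2.imwrite("pics/c22.png",np.hstack([a,b]))
E
```

```text
time: 26.3
position: [0.6188, 0.0442, 0.1718]
tool_rot: [1.215, 1.201, -1.2]
ft_force: [0.3, 0.1, 0.8]
grip_width: 0.944
time: 26.9
position: [0.4945, -0.0779, 0.1646]
tool_rot: [1.211, 1.206, -1.211]
ft_force: [0.7, 1.1, -0.5]
grip_width: 0.998
26.9 [ 0.49449387 -0.07794464  0.16464595] [ 1.2108315   1.20626705 -1.21111371]
[[ 0.001  1.    -0.003]
 [-0.001 -0.003 -1.   ]
 [-1.     0.001  0.001]]
```

View pics/c22.png

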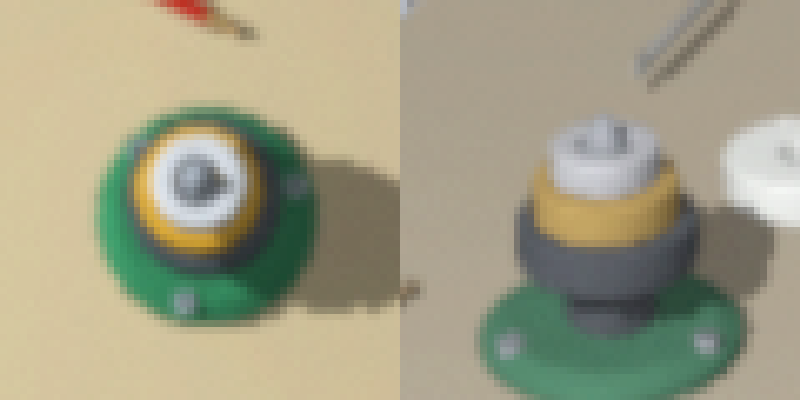

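View pics/side22.png

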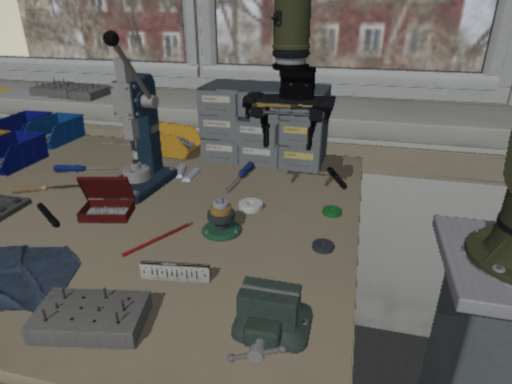

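View pics/top22.png

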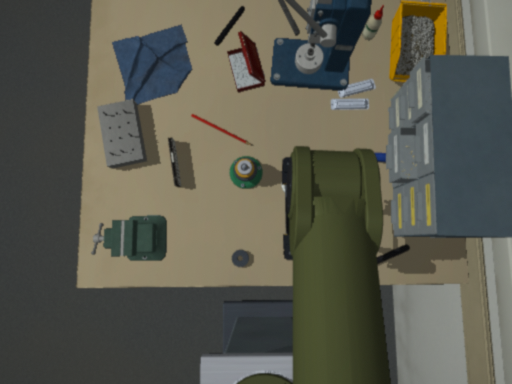

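Both pictures show the three rings stacked concentric and flat on the spindle (side about (221,215), top about (245,170)). The comb, pencil and screwdriver are where they were. The gripper is clear of everything.

```bash
python3 - <<'E'
from bench import ctrl
print(ctrl.close_job())
E
```

```text
the job is handed in; nothing more can be done
None
```

The stack is built and handed in at about 27 s of robot time: the large dark steel spacer first, then the medium brass one, then the small aluminium one on top.

- **Lowering:** I held each spacer all the way down the spindle. I let go only once the wrist force rose (about 7 N, 4 N and 6 N) and the tool had all but stopped moving down.
- **Last checks:** After I let go and backed off, the side and top pictures showed the three spacers centred on each other and lying flat. The comb, the pencil and the visible parts of the screwdriver were where they started; the arm hid some of the screwdriver in the top view, but the side view showed it in place. The white, green and smaller dark look-alikes were not used.
- **Disagreements:** Position estimates from different views, and pose readings taken before the arm had settled, differed by 1–3 mm. I corrected this by looking through the bore at the spindle tip before each final descent. No check failed.

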